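# Load and start the preheating station

## Task

Preheat the power bricks: swing the hood of the preheating station fully open, lay every power brick flat on the plate inside, not stacked, then lower the hood shut and after that turn the dial to the long mark. Move the hood gently onto its stops at both ends, and leave the other things on the bench where they are.

Things in the scene. Friction and masses are not known exactly. Their poses are not given: they have to be found in the camera images.
- station: Fixed bench-top preheater. Origin on the bench under the middle of its pan; x away from the robot at yaw 0, y left, z up. Pan: flat steel plate 170 (x) by 250 (y) mm, 30 mm above the bench, centred, inside a wall 6 mm thick with its rim at 50 mm. Beside it, x -91..91, y -241..-131 mm, a control block 50 mm high carries the dial.
- plate_mid (a point): Centre of the top of the steel plate in the pan (30 mm above the bench); axes as the station.
- hood (a joint): Hinge of the flat aluminium hood (182 x 262 x 6 mm, 0.3 kg) over the pan. 0 = shut on the rim, 1.8 rad = fully open on its stop, just past upright, leaning away from the robot. The axis runs along station y at the far rim; the hood stays at any angle by friction (0.5 N m; about 4 N at the bar lifts it). It may start up to 0.3 rad ajar.
- hood_hinge (a point): Point on the hood hinge axis, at its middle, 54 mm above the bench.
- hood_bar (a point): Middle of the pull bar at the free front edge of the hood: round, black, 10 mm thick, 110 mm long, parallel to the hinge, 222 mm from the hinge axis in the plane of the hood, its centre 40 mm beyond the hood edge; 54 mm above the bench when shut. It can turn between the fingers, so a gripper pointing straight down can hold it all the way.
- dial (a joint): Angle of the dial, a bar knob with vertical axis: 0 = pointer to the front of the station (its -x), growing clockwise seen from above, 0 to 4.4 rad. Ticks every 0.6 rad from 0; the long thick mark is at 2.4 rad. Friction 0.04 N m; it stays where it is left. It starts between 0.2 and 1.3 rad.
- dial_grip (a point): Point on the dial axis, 72 mm above the bench. The grip is an upright black bar 42 mm long, 12 mm thick, 59 to 81 mm above the bench, white pointer line on one end; grip it across its thickness. The point turns with the dial; at joint 0 its axes are those of the station, the pointer end at its -x.
- dial_pointer (a point): Pointer end of the dial grip bar, 21 mm from the dial axis, 72 mm above the bench.
- dial_mark (a point): The long thick black mark on the white dial scale, 40 mm from the dial axis, at the top of the control block.
- brick1: Power-converter brick: a flat block 58 (x) by 37 (y) by 13 (z) mm, black with an aluminium plate on one face, about 60 g; origin at its centre (6.5 mm above what it lies on). 3 to 5 such bricks are present; None if absent.
- brick2: Power-converter brick: a flat block 58 (x) by 37 (y) by 13 (z) mm, black with an aluminium plate on one face, about 60 g; origin at its centre (6.5 mm above what it lies on). 3 to 5 such bricks are present; None if absent.
- brick3: Power-converter brick: a flat block 58 (x) by 37 (y) by 13 (z) mm, black with an aluminium plate on one face, about 60 g; origin at its centre (6.5 mm above what it lies on). 3 to 5 such bricks are present; None if absent.
- brick4: Power-converter brick: a flat block 58 (x) by 37 (y) by 13 (z) mm, black with an aluminium plate on one face, about 60 g; origin at its centre (6.5 mm above what it lies on). 3 to 5 such bricks are present; None if absent.
- brick5: Power-converter brick: a flat block 58 (x) by 37 (y) by 13 (z) mm, black with an aluminium plate on one face, about 60 g; origin at its centre (6.5 mm above what it lies on). 3 to 5 such bricks are present; None if absent.
- heatsink: Bystander, to be left alone: bare finned aluminium heat sink, 40 x 40 x 28 mm, not to be heated; origin at the centre of its underside.
- flux_tub: Bystander, to be left alone: open blue plastic tub, 64 mm across, 60 mm tall, with two thin sticks leaning out of it to 150 mm height; origin at the centre of its underside.
- syringe: Bystander, to be left alone: white plastic syringe lying down, about 125 mm long; origin under the middle of its barrel.
- tape_roll: Bystander, to be left alone: flat amber roll of tape, 68 mm across, 18 mm tall; origin at the centre of its underside.
- brush: Bystander, to be left alone: small brush lying on the bench; origin near its middle.
- screwdriver: Bystander, to be left alone: screwdriver lying on the bench; origin near its middle.

How it is judged:
By the outcome, as a careful person would: the job done as asked, in the order asked, and still so for the second after the job is handed in, with the robot touching nothing.
Of brick1, brick2, brick3, brick4, brick5 only 3 to 5 are there at a start; the rules pass over those that are not, and their reading is None.
At some moment in a run one of brick1, brick2, brick3, brick4, brick5 may be knocked a few centimetres aside while the robot is not near it.
Once in a run the grip may slacken for a moment while it holds something.
It also fails if it takes over 210 s, if anything falls off the work surface, if the arm or the gripper's body presses on something with over 40 N, if the wrist force passes 120 N, or if a joint passes its speed limit or range.

## Robot

A 6-joint arm with a two-finger parallel gripper is mounted at the origin on the work surface. World frame = base frame: x ahead of the robot, y to its left, z up, the work surface at z = 0. Lengths are in m, angles in rad, forces in N, time in s.
With the tool pointing down it reaches from about 0.375 to 0.925 m from the base axis. Payload 5.7 kg.
Tool frame: the origin (TCP) lies midway between the tips of the shut fingers; the grasp point (between the pads) lies 19 mm behind it (hold_point_z is the distance from the TCP to the grasp point, in m); z points along the fingers, y is the direction in which the jaws open and shut (so a half turn about z gives the same grasp; the last joint's range is limited). The gripper opens to 85 mm and grips with 20 to 120 N. Pads are 22 mm wide; open, the fingers measure 114 mm over their backs; the gripper's body (76 mm by 85 mm) begins 54 mm behind the grasp point. The pads swing forward as they close: fully open they stand 13 mm farther back than shut.
Start: joints at [1.219, 0.359, 1.51, -0, 1.272, -0.115], TCP at [0.141, 0.583, 0.231] pointing down, gripper open.
Joint ranges: [-2.97, 2.97], [-1.01, 2.36], [0.21, 2.38], [-0.96, 4.11], [0.2, 2.71], [-2.98, 2.98]. Speed limits (rad/s): [2.39, 2.39, 3.14, 3.14, 3.14, 3.14].

## Interface

Orientations are given as a rotation vector (axis times angle).
In Python, from rig import read_state, read_camera, camera_params, finish_job, cut_out, place_of, hold_point_z gives the robot as it stands.
- The arm moves only by the shell command python3 -m crank 'ROWS' [FORCE]. ROWS is JSON, a list of rows, each a list of 7 numbers: the shift along the tool's x, y, z in mm, then the turn, a rotation vector about the tool's x, y, z in degrees, then the finger opening in mm, from 0 to 85.4. In form: [[dx, dy, dz, rx, ry, rz, grip], ...]. A call has 1 to 20 rows; each row shifts and turns the commanded pose from where the row before left it, along the tool's axes as they then stand; what a row does not reach is not made up. A row lasts 1/10 s, in which the tool goes at most 50 mm and 8.59 degrees, less where a joint would pass 70% of its speed; a pose out of reach is approached as far as the arm can. A call is refused whole if a number of a shift passes 50 or a number of a turn 8.59, either way. A call with a gripper value outside its range is refused whole. The fingers move at their own pace and stop on an object; FORCE is the grip in N (left out, the last holds). Time passes only in rows, so rows that do not move let the fingers close. It gives the time, the measured TCP pose, the force and the opening at its end, in the units of the state.
- read_state(): the state, without advancing time (a new reading comes with each control period).
- read_camera(name): name is "scene" or "top" or "wrist"; returns the picture (420x560x3 uint8, red, green, blue); there is no depth.
- camera_params(name): a dict with "fovy" (degrees; the focal length in pixels is half the picture's height over the tangent of half this angle, whatever the lens; pixels are square), "cx", "cy" (the principal point, pixels), "xyz" and "attitude" of the camera in the world. Camera axes: x right, y up, looking along -z (the intrinsics and any distortion apply to the point x, -y, -z); pixel columns grow to the right and rows downward; lengths in m; the calibration is good to about 2 mm. A picture is of the moment at which its call begins: read the wrist's pose just before it. camera_params takes no time and is no camera call; for the wrist camera it gives the pose at the moment of the call.
- finish_job(): hands the job in, once; it reports no verdict.
Trained networks look in the newest picture that a camera, given by its name, has taken for a name from the list of things; names that differ only in an ending like _2 or _b are one class to them, and where a whole thing is asked for, a point or a joint stands for the part that bears it (a point fixed in the world has none). Each returns a list of dicts, best first, with "score" (0 to 1); they miss things now and then, are a little off and sometimes report something else, mostly with a low value. They report only what shows in the picture. A call takes as long as a camera call.
- cut_out(camera, target): "region" (420x560 bool, what is visible of it).
- place_of(camera, target): "position" ([x, y, z] in m, in world coordinates, good to about 4 mm: a listed point, or the origin of a listed thing).
The state is a dict: "clock": time; "joints": joint angles; "joint_velocities": joint speeds; "tau": joint torques, N m; "eef_pos": TCP position; "tool_rot": TCP orientation; "force": force on the tool from outside, world axes, zero at the start; "wrist_torque": the same for the moment, N m; "finger_gap": finger opening in m.
Only numpy, scipy, OpenCV 4.12 (cv2) and the standard library are available. Lean on these libraries where they do the work, as an engineer would, in place of code of your own. Each camera call takes 0.05 s, during which the arm holds its last target.

## Working session

There is one attempt and no reset: what is moved stays moved. The work goes in short steps, Python scripts to look and compute and a shell command to move; the robot and the scene stay as the last step left them, time stands still between calls to the robot, and variables do not carry over. Pictures are saved under pics/ and viewed, and the job is handed in when it is done.

```bash
ls; mkdir -p pics; python3 - <<'E'
from rig import *
import cv2
print(read_state()); print(hold_point_z)
for c in ["scene","top","wrist"]:
    print(c,camera_params(c)); im=read_camera(c); cv2.imwrite(f"pics/a_{c}.png",im[:,:,::-1])
E
```

```text
pics
{'clock': 0.0, 'joints': array([ 1.21887876e+00,  3.59525273e-01,  1.51144716e+00, -1.18004435e-05,
        1.27249562e+00, -1.15095549e-01]), 'joint_velocities': array([-0.00179686, -0.00058927, -0.00143745, -0.00143706,  0.0011729 ,
       -0.00011527]), 'tau': array([-1.03258390e-04, -5.27618337e+01, -2.78624135e+01, -1.58329976e-04,
        1.33716545e-02,  1.69900215e-05]), 'eef_pos': array([0.14053917, 0.58260136, 0.23043591]), 'tool_rot': array([-3.71074904e-01, -3.11917330e+00,  2.86964221e-03]), 'force': array([-0.33915852, -0.0820373 , -0.11600732]), 'wrist_torque': array([-0.00056483,  0.00870609,  0.00842052]), 'finger_gap': 0.08539746460697915}
0.0187
scene {'fovy': 48.14106713717025, 'cx': 280.75709005988006, 'cy': 211.17141345155957, 'xyz': array([ 1.08367117, -0.55206984,  1.32974238]), 'attitude': array([0.52847359, 0.20155963, 0.66728575])}
top {'fovy': 56.736476937860985, 'cx': 282.96846895112265, 'cy': 206.35780737062666, 'xyz': array([0.41087341, 0.00412163, 1.02474935]), 'attitude': array([ 0.15770067, -0.12332856, -1.5434005 ])}
wrist {'fovy': 67.44324204369624, 'cx': 278.89003354156966, 'cy': 208.30673975366753, 'xyz': array([0.06707417, 0.60110969, 0.37296814]), 'attitude': array([-0.25872565, -0.20187755,  1.32280352])}
```

View pics/a_scene.png

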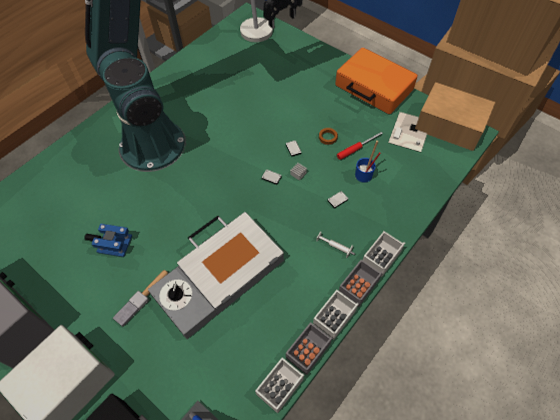

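View pics/a_top.png

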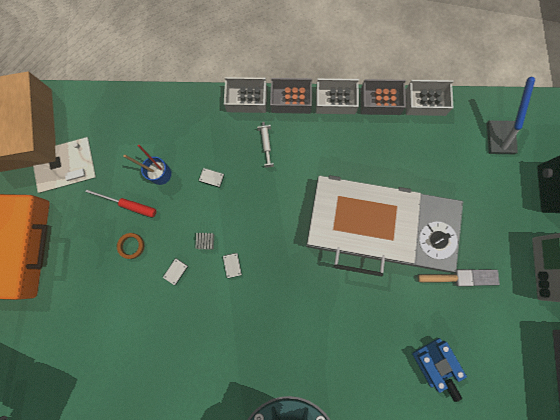

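View pics/a_wrist.png

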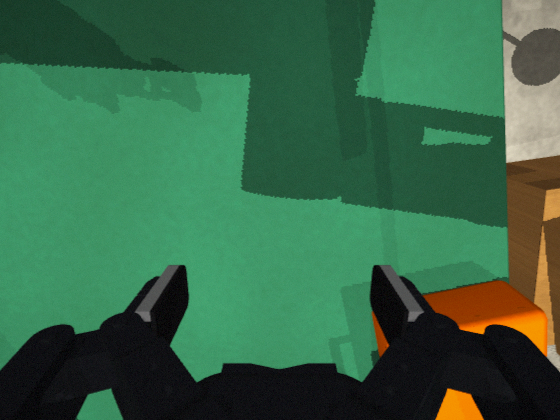

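```bash
python3 - <<'E'
from rig import *
import numpy as np
np.set_printoptions(precision=4,suppress=True)
for c in ["scene","top"]:
    for t in ["station","plate_mid","hood_hinge","hood_bar","dial_grip","dial_pointer","dial_mark","brick1","heatsink","flux_tub","syringe","tape_roll","brush","screwdriver"]:
        print(c,t,[(np.round(d["position"],4).tolist(),round(float(d["score"]),2)) for d in place_of(c,t)])
print(read_state()["clock"])
E
```

```text
scene station [([0.561, -0.1804, -0.003], 0.78)]
scene plate_mid [([0.5605, -0.1767, 0.0295], 0.8)]
scene hood_hinge [([0.6467, -0.1908, 0.0513], 0.67)]
scene hood_bar [([0.4303, -0.1557, 0.0789], 0.82), ([0.6781, 0.3656, -0.0019], 0.34)]
scene dial_grip [([0.5135, -0.361, 0.0737], 0.54), ([0.4346, -0.1528, 0.0815], 0.29)]
scene dial_pointer [([0.5021, -0.3414, 0.0728], 0.61), ([0.6685, 0.2251, 0.0082], 0.43)]
scene dial_mark [([0.5432, -0.3399, 0.0456], 0.57)]
scene brick1 [([0.6675, 0.2228, 0.0073], 0.66), ([0.4181, 0.3011, 0.0001], 0.54), ([0.4365, 0.1574, 0.0057], 0.5)]
scene heatsink [([0.4997, 0.2308, 0.0023], 0.43)]
scene flux_tub [([0.6806, 0.3637, -0.0021], 0.83)]
scene syringe [([0.7768, 0.0832, -0.0007], 0.66)]
scene tape_roll [([0.4789, 0.4309, 0.0019], 0.48)]
scene brush [([0.4178, -0.4207, -0.0004], 0.58)]
scene screwdriver [([0.5966, 0.4625, -0.0024], 0.58)]
top station [([0.5104, -0.3611, 0.0726], 0.44)]
top plate_mid [([0.5597, -0.179, 0.0329], 0.74)]
top hood_hinge [([0.6517, -0.1935, 0.0588], 0.63)]
top hood_bar [([0.4288, -0.155, 0.074], 0.59)]
top dial_grip [([0.5118, -0.3616, 0.0746], 0.72)]
top dial_pointer [([0.5035, -0.3415, 0.0702], 0.5)]
top dial_mark [([0.5478, -0.3409, 0.0532], 0.63), ([0.501, -0.3445, 0.0716], 0.34)]
top brick1 [([0.416, 0.3055, 0.0079], 0.82), ([0.6673, 0.2294, 0.0066], 0.67), ([0.4331, 0.1546, 0.0074], 0.52)]
top heatsink [([0.4976, 0.2337, -0.0019], 0.62)]
top flux_tub [([0.6785, 0.368, 0.002], 0.87), ([0.4186, -0.4189, 0.0036], 0.57), ([0.5969, 0.4663, -0.0013], 0.52)]
top syringe [([0.7771, 0.0821, 0.0013], 0.63)]
top tape_roll [([0.4788, 0.4281, 0.0048], 0.68), ([0.5026, -0.3419, 0.0724], 0.38)]
top brush [([0.4147, -0.4209, 0.0048], 0.93), ([0.438, 0.1554, 0.0066], 0.5)]
top screwdriver [([0.5959, 0.4675, 0.0019], 0.63)]
1.55
```

```bash
cat > h.py <<'E'
from rig import *
import numpy as np, cv2
from scipy.spatial.transform import Rotation as R
np.set_printoptions(precision=4,suppress=True)
def cam(c):
    p=camera_params(c); f=210/np.tan(np.radians(p["fovy"])/2)
    return p,f,R.from_rotvec(p["attitude"])
def proj(c,P,C=None):
    p,f,r=C or cam(c); q=r.inv().apply(np.atleast_2d(P)-p["xyz"])
    return np.c_[p["cx"]+f*q[:,0]/-q[:,2], p["cy"]-f*q[:,1]/-q[:,2]]
def unproj(c,uv,z,C=None):
    p,f,r=C or cam(c); uv=np.atleast_2d(uv).astype(float)
    d=r.apply(np.c_[(uv[:,0]-p["cx"])/f,-(uv[:,1]-p["cy"])/f,-np.ones(len(uv))])
    return p["xyz"]+d*((z-p["xyz"][2])/d[:,2])[:,None]
def bricks(c,z=0.013,C=None,minscore=.3):
    im=read_camera(c); out=[]
    for d in cut_out(c,"brick1"):
        if d["score"]<minscore: continue
        m=d["region"].astype(np.uint8)
        cs,_=cv2.findContours(m,0,2)
        if not cs: continue
        k=max(cs,key=cv2.contourArea)
        w=unproj(c,k[:,0,:],z,C)[:,:2]*1000
        (cx,cy),(a,b),an=cv2.minAreaRect(w.astype(np.float32))
        if a<b: a,b,an=b,a,an+90
        out.append((round(cx,1),round(cy,1),round(a,1),round(b,1),round((an+90)%180-90,1),round(float(d["score"]),2)))
    return im,out
E
python3 - <<'E'
from h import *
for c in ["top","scene"]:
    im,b=bricks(c); print(c,*b,sep="\n ")
    yaw=-0.167; o=np.array([0.5602,-0.178,0]); s=R.from_euler('z',yaw)
    im=im[:,:,::-1].copy()
    def L(pts,col):
        u=proj(c,o+s.apply(np.array(pts)/1000.))
        for i in range(len(u)): cv2.line(im,tuple(np.int32(u[i]*16)),tuple(np.int32(u[(i+1)%len(u)]*16)),col,1,4,4)
    L([[-91,-241,50],[91,-241,50],[91,-131,50],[-91,-131,50]],(0,0,255))
    a=0.1
    def H(d,y): return [91-d*np.cos(a),y,54+d*np.sin(a)]
    L([H(0,131),H(182,131),H(182,-131),H(0,-131)],(255,0,0))
    L([H(222,55),H(222,-55)],(255,0,255))
    u=proj(c,[o])[0].astype(int)
    x0,y0=max(u[0]-120,0),max(u[1]-90,0)
    cv2.imwrite(f"pics/b_{c}.png",cv2.resize(im[y0:y0+180,x0:x0+240],None,fx=3.3,fy=3.3,interpolation=cv2.INTER_CUBIC))
E
```

```text
top
 (417.2, 304.2, 58.3, 40.9, -31.0, 0.71)
 (499.3, 230.5, 47.0, 39.2, -88.7, 0.69)
 (669.7, 225.1, 63.2, 39.5, 75.0, 0.57)
 (538.8, -234.5, 389.5, 240.3, 81.4, 0.46)
scene
 (671.1, 221.5, 63.3, 41.8, 73.9, 0.75)
 (421.3, -421.0, 199.3, 47.1, -88.0, 0.68)
 (439.2, 151.2, 63.0, 48.2, 17.0, 0.52)
 (418.4, 300.4, 62.2, 37.0, -29.7, 0.45)
```

View pics/b_top.png

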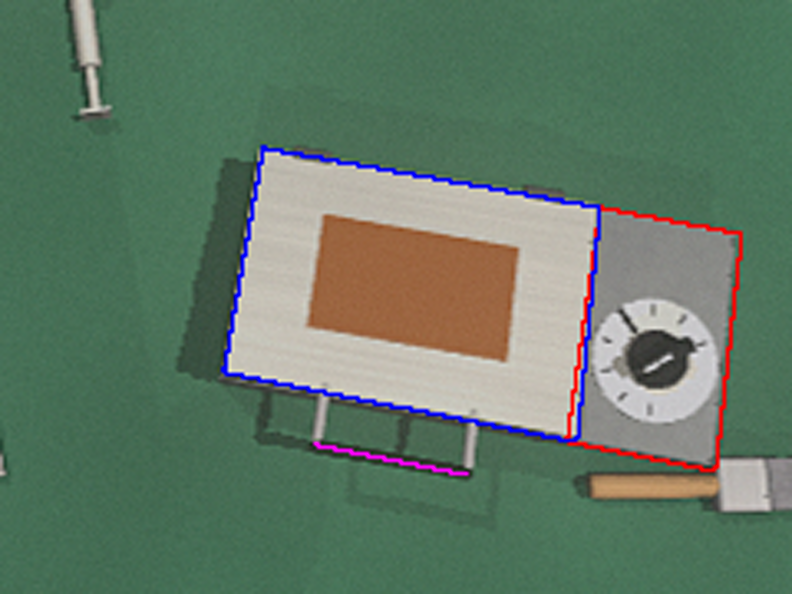

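View pics/b_scene.png

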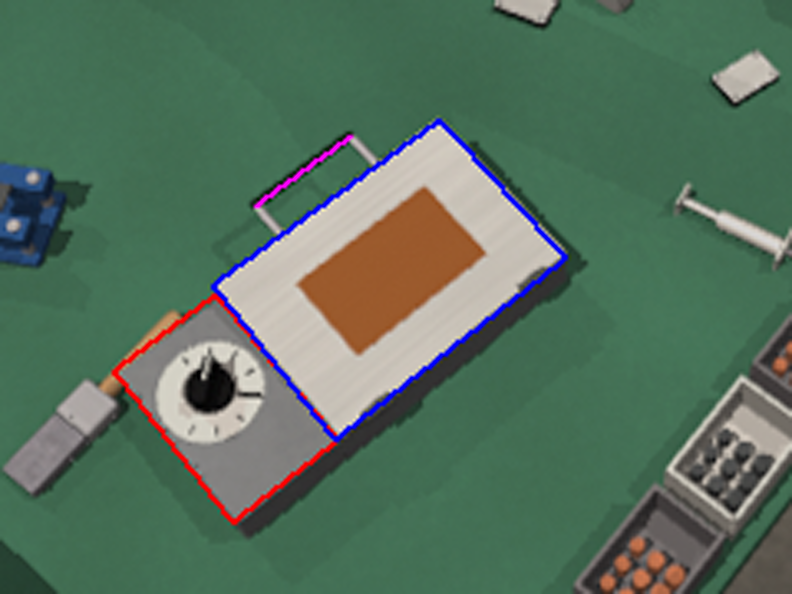

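```bash
cat >> h.py <<'E'
O=np.array([0.5602,-0.178,0]); YAW=-0.167; S=R.from_euler('z',YAW)
def st(x,y,z): return O+S.apply(np.array([x,y,z])/1000.)   # station mm -> world m
def to(P,head=None,s=None):
    """heading deg of tool y at goal; prints shift (mm, tool axes AFTER the turn) and turn about tool z"""
    s=s or read_state(); r=R.from_rotvec(s["tool_rot"]); y=r.apply([0,1,0]); h=np.degrees(np.arctan2(y[1],y[0]))
    hd=h if head is None else head
    g=R.from_matrix(np.c_[[-np.sin(np.radians(hd)),np.cos(np.radians(hd)),0],[np.cos(np.radians(hd)),np.sin(np.radians(hd)),0],[0,0,-1]])
    tr=np.degrees((r.inv()*g).as_rotvec())
    print("pos",s["eef_pos"]*1000,"head %.1f"%h,"clk %.2f"%s["clock"],"gap %.1f"%(s["finger_gap"]*1000),"F",s["force"])
    print("  turn",np.round(tr,2),"shift after turn",np.round(g.inv().apply(np.array(P)-s["eef_pos"])*1000,1))
YD=np.degrees(YAW)
E
python3 - <<'E'
from h import *
to(st(-130,0,76+60),YD)
print(st(-130,0,76))
E
python3 -m crank '[[0,0,0,0,0,8.5,30],[0,0,0,0,0,8.5,30],[0,0,0,0,0,8.5,30],[0,0,0,0,0,8.5,30],[0,0,0,0,0,8.5,30],[0,0,0,0,0,8.5,30],[0,0,0,0,0,8.5,30],[0,0,0,0,0,8.5,30],[0,0,0,0,0,8.5,30],[0,0,0,0,0,8.5,30]]' 40
python3 - <<'E'
from h import *
to(st(-130,0,76+60),YD)
E
```

```text
pos [140.7205 583.2288 231.2853] head 76.4 clk 1.75 gap 85.4 F [-0.98    0.1059 -0.0586]
  turn [-0.01  0.   86.  ] shift after turn [-680.9  410.2   95.3]
[ 0.432  -0.1564  0.076 ]
clock: 2.75
eef_pos: [0.1408, 0.5832, 0.2313]
tool_rot: [2.387, 2.042, -0.0]
force: [0.2, 0.7, -0.8]
finger_gap: 0.0299
pos [140.7563 583.2432 231.2945] head -8.9 clk 2.75 gap 29.9 F [ 0.2112  0.7305 -0.8318]
  turn [0.   0.   0.65] shift after turn [-680.9  410.1   95.3]
```

```bash

python3 -m crank '[[-34,35,0,0,0,0.6,30],[-34,35,0,0,0,0,30],[-34,35,0,0,0,0,30],[-34,35,0,0,0,0,30],[-34,35,0,0,0,0,30],[-34,35,0,0,0,0,30],[-34,35,0,0,0,0,30],[-34,35,0,0,0,0,30],[-45,14.5,0,0,0,0,30],[-45,14.5,0,0,0,0,30],[-45,14.5,0,0,0,0,30],[-45,14.5,0,0,0,0,30],[-45,14.5,0,0,0,0,30],[-45,14.5,0,0,0,0,30],[-45,14.5,10,0,0,0,30],[-45,14.5,20,0,0,0,30],[-30,14.5,30,0,0,0,30],[-15,0,25,0,0,0,30],[0,0,0,0,0,0,30],[0,0,0,0,0,0,30]]' 40
python3 - <<'E'
from h import *
to(st(-130,0,76-19),YD)
for c in ["wrist","scene"]:
    im=read_camera(c); cv2.imwrite(f"pics/c_{c}.png",im[:,:,::-1])
print([ (d["position"],d["score"]) for d in place_of("wrist","hood_bar")],st(-130,0,76))
E
```

```text
clock: 4.75
eef_pos: [0.4378, -0.1487, 0.1467]
tool_rot: [-2.392, -2.034, 0.001]
force: [-0.2, 0.5, 0.2]
finger_gap: 0.0298
pos [ 437.85   -148.7463  146.7161] head -9.2 clk 4.75 gap 29.8 F [-0.2042  0.5166  0.2109]
  turn [-0.09 -0.04  0.33] shift after turn [-8.5 -4.5 89.7]
[([0.4319, -0.1545, 0.0768], 0.65)] [ 0.432  -0.1564  0.076 ]
```

View pics/c_wrist.png

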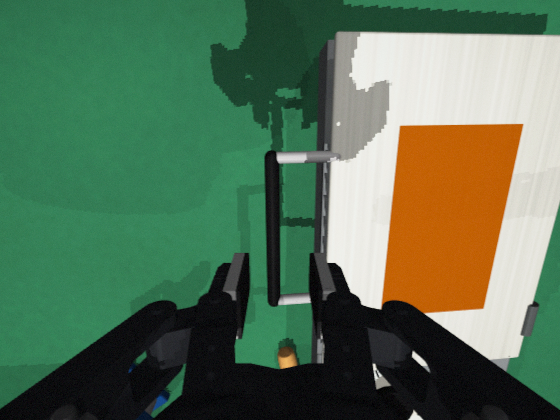

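View pics/c_scene.png

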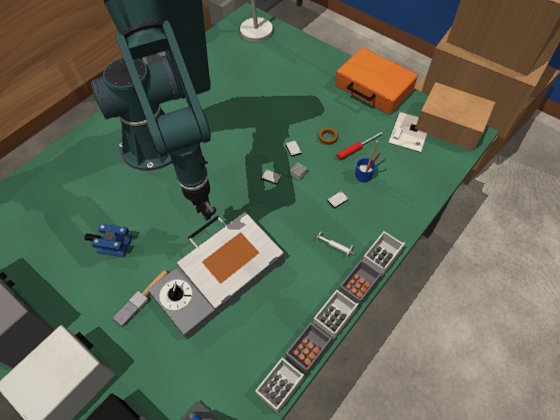

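```bash

python3 -m crank '[[-8.5,-4.5,10,0,0,0.3,32],[0,0,25,0,0,0,32],[0,0,25,0,0,0,32],[0,0,20,0,0,0,32],[0,0,10,0,0,0,32],[0,0,0,0,0,0,32],[0,0,0,0,0,0,20],[0,0,0,0,0,0,12],[0,0,0,0,0,0,5],[0,0,0,0,0,0,5],[0,0,0,0,0,0,5]]' 40
python3 - <<'E'
from h import *
to(st(-130,0,76-19),YD)
im=read_camera("wrist"); cv2.imwrite(f"pics/d_wrist.png",im[:,:,::-1])
E
```

```text
clock: 6.0
eef_pos: [0.4317, -0.1566, 0.0571]
tool_rot: [-2.396, -2.031, 0.002]
force: [-5.5, -1.3, 1.0]
finger_gap: 0.0086
pos [ 431.7157 -156.6483   57.1308] head -9.4 clk 6.00 gap 8.6 F [-5.5369 -1.3211  0.9909]
  turn [-0.06  0.02  0.13] shift after turn [0.3 0.2 0.1]
```

View pics/d_wrist.png

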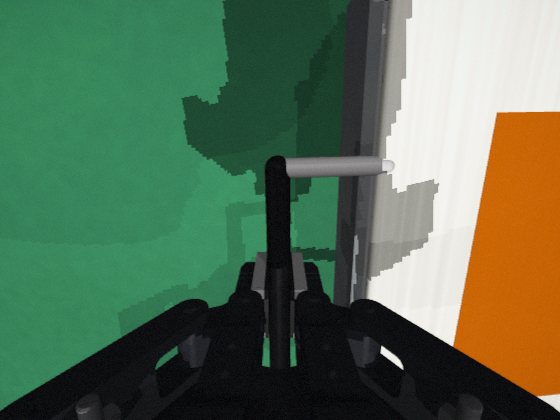

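```bash
cat > arc.py <<'E'
import numpy as np,sys
def arc(a):
    a=np.array(a); x=-222*np.cos(a); z=222*np.sin(a)
    X=np.round(x-x[0],1); Z=np.round(z-z[0],1)
    print(",".join(f"[0,{dx:.1f},{-dz:.1f},0,0,0,5]" for dx,dz in zip(np.diff(X),np.diff(Z))))
E
python3 - <<'E'
from arc import *
arc([.1,.105,.115,.13,.15,.175,.205]+list(np.arange(.24,.66,.035)))
arc(list(np.arange(.66,1.3,.035)))
E
```

```text
[0,0.1,-1.1,0,0,0,5],[0,0.3,-2.2,0,0,0,5],[0,0.4,-3.3,0,0,0,5],[0,0.6,-4.4,0,0,0,5],[0,0.9,-5.5,0,0,0,5],[0,1.2,-6.5,0,0,0,5],[0,1.8,-7.6,0,0,0,5],[0,1.9,-7.5,0,0,0,5],[0,2.3,-7.5,0,0,0,5],[0,2.5,-7.3,0,0,0,5],[0,2.7,-7.3,0,0,0,5],[0,3.0,-7.1,0,0,0,5],[0,3.3,-7.1,0,0,0,5],[0,3.5,-6.9,0,0,0,5],[0,3.7,-6.8,0,0,0,5],[0,4.0,-6.7,0,0,0,5],[0,4.2,-6.5,0,0,0,5],[0,4.5,-6.4,0,0,0,5]
[0,4.9,-6.1,0,0,0,5],[0,5.0,-5.8,0,0,0,5],[0,5.3,-5.7,0,0,0,5],[0,5.5,-5.5,0,0,0,5],[0,5.7,-5.4,0,0,0,5],[0,5.8,-5.1,0,0,0,5],[0,6.1,-4.9,0,0,0,5],[0,6.1,-4.7,0,0,0,5],[0,6.4,-4.4,0,0,0,5],[0,6.5,-4.3,0,0,0,5],[0,6.7,-4.0,0,0,0,5],[0,6.7,-3.8,0,0,0,5],[0,7.0,-3.5,0,0,0,5],[0,7.0,-3.3,0,0,0,5],[0,7.1,-3.1,0,0,0,5],[0,7.3,-2.8,0,0,0,5],[0,7.3,-2.5,0,0,0,5],[0,7.5,-2.3,0,0,0,5]
```

```bash

python3 -m crank '[[0,0.1,-1.1,0,0,0,5],[0,0.3,-2.2,0,0,0,5],[0,0.4,-3.3,0,0,0,5],[0,0.6,-4.4,0,0,0,5],[0,0.9,-5.5,0,0,0,5],[0,1.2,-6.5,0,0,0,5],[0,1.8,-7.6,0,0,0,5],[0,1.9,-7.5,0,0,0,5],[0,2.3,-7.5,0,0,0,5],[0,2.5,-7.3,0,0,0,5],[0,2.7,-7.3,0,0,0,5],[0,3.0,-7.1,0,0,0,5],[0,3.3,-7.1,0,0,0,5],[0,3.5,-6.9,0,0,0,5],[0,3.7,-6.8,0,0,0,5],[0,4.0,-6.7,0,0,0,5],[0,4.2,-6.5,0,0,0,5],[0,4.5,-6.4,0,0,0,5]]'
python3 - <<'E'
from h import *
from arc import *
a=.625
to(st(91-222*np.cos(a),0,54+222*np.sin(a)-19),YD)
arc(list(np.arange(.625,1.3,.035)))
E
```

```text
clock: 7.85
eef_pos: [0.4709, -0.1627, 0.1645]
tool_rot: [-2.394, -2.029, 0.004]
force: [-6.8, -1.6, -1.6]
finger_gap: 0.0079
pos [ 470.8837 -162.6902  164.5366] head -9.4 clk 7.85 gap 7.9 F [-6.8425 -1.5746 -1.6207]
  turn [-0.24 -0.02  0.12] shift after turn [-0.3  1.6 -0.4]
[0,4.7,-6.2,0,0,0,5],[0,4.8,-6.1,0,0,0,5],[0,5.1,-5.9,0,0,0,5],[0,5.3,-5.7,0,0,0,5],[0,5.5,-5.5,0,0,0,5],[0,5.6,-5.3,0,0,0,5],[0,5.9,-5.1,0,0,0,5],[0,6.0,-4.9,0,0,0,5],[0,6.2,-4.7,0,0,0,5],[0,6.4,-4.5,0,0,0,5],[0,6.5,-4.2,0,0,0,5],[0,6.6,-4.0,0,0,0,5],[0,6.8,-3.8,0,0,0,5],[0,6.9,-3.5,0,0,0,5],[0,7.0,-3.3,0,0,0,5],[0,7.2,-3.1,0,0,0,5],[0,7.2,-2.8,0,0,0,5],[0,7.4,-2.5,0,0,0,5],[0,7.4,-2.3,0,0,0,5]
```

```bash

python3 -m crank '[[0,4.7,-6.2,0,0,0,5],[0,4.8,-6.1,0,0,0,5],[0,5.1,-5.9,0,0,0,5],[0,5.3,-5.7,0,0,0,5],[0,5.5,-5.5,0,0,0,5],[0,5.6,-5.3,0,0,0,5],[0,5.9,-5.1,0,0,0,5],[0,6.0,-4.9,0,0,0,5],[0,6.2,-4.7,0,0,0,5],[0,6.4,-4.5,0,0,0,5],[0,6.5,-4.2,0,0,0,5],[0,6.6,-4.0,0,0,0,5],[0,6.8,-3.8,0,0,0,5],[0,6.9,-3.5,0,0,0,5],[0,7.0,-3.3,0,0,0,5],[0,7.2,-3.1,0,0,0,5],[0,7.2,-2.8,0,0,0,5],[0,7.4,-2.5,0,0,0,5],[0,7.4,-2.3,0,0,0,5]]'
python3 - <<'E'
from h import *
from arc import *
a=1.29
to(st(91-222*np.cos(a),0,54+222*np.sin(a)-19),YD)
arc([1.29,1.325,1.36,1.395,1.43,1.46,1.49,1.52,1.545,1.57,1.59,1.61,1.63,1.65,1.665,1.68,1.69,1.70,1.71,1.72,1.73])
arc(list(np.arange(1.73,1.83,.007)))
E
```

```text
clock: 9.75
eef_pos: [0.5896, -0.1812, 0.2498]
tool_rot: [-2.395, -2.03, -0.003]
force: [-5.9, 4.9, 7.8]
finger_gap: 0.0085
pos [ 589.64   -181.1654  249.7644] head -9.4 clk 9.75 gap 8.5 F [-5.9423  4.9411  7.8018]
  turn [-0.01 -0.13  0.12] shift after turn [-1.8 -0.1  1.5]
[0,7.5,-2.0,0,0,0,5],[0,7.6,-1.8,0,0,0,5],[0,7.6,-1.5,0,0,0,5],[0,7.7,-1.2,0,0,0,5],[0,6.6,-0.8,0,0,0,5],[0,6.6,-0.7,0,0,0,5],[0,6.6,-0.4,0,0,0,5],[0,5.6,-0.2,0,0,0,5],[0,5.5,-0.1,0,0,0,5],[0,4.5,-0.0,0,0,0,5],[0,4.4,0.2,0,0,0,5],[0,4.5,0.2,0,0,0,5],[0,4.4,0.3,0,0,0,5],[0,3.3,0.3,0,0,0,5],[0,3.3,0.3,0,0,0,5],[0,2.2,0.3,0,0,0,5],[0,2.2,0.3,0,0,0,5],[0,2.2,0.3,0,0,0,5],[0,2.2,0.3,0,0,0,5],[0,2.2,0.3,0,0,0,5]
[0,1.5,0.3,0,0,0,5],[0,1.6,0.2,0,0,0,5],[0,1.5,0.3,0,0,0,5],[0,1.5,0.3,0,0,0,5],[0,1.5,0.3,0,0,0,5],[0,1.6,0.3,0,0,0,5],[0,1.5,0.3,0,0,0,5],[0,1.5,0.3,0,0,0,5],[0,1.5,0.4,0,0,0,5],[0,1.5,0.3,0,0,0,5],[0,1.6,0.4,0,0,0,5],[0,1.5,0.3,0,0,0,5],[0,1.5,0.4,0,0,0,5],[0,1.5,0.4,0,0,0,5]
```

```bash

python3 -m crank '[[-0.3,7.5,-1.7,0,0,0,5],[-0.3,7.6,-1.5,0,0,0,5],[-0.3,7.6,-1.2,0,0,0,5],[-0.3,7.7,-1.0,0,0,0,5],[-0.3,6.6,-0.8,0,0,0,5],[0,6.6,-0.7,0,0,0,5],[0,6.6,-0.4,0,0,0,5],[0,5.6,-0.2,0,0,0,5],[0,5.5,-0.1,0,0,0,5],[0,4.5,0,0,0,0,5],[0,4.4,0.2,0,0,0,5],[0,4.5,0.2,0,0,0,5],[0,4.4,0.3,0,0,0,5],[0,3.3,0.3,0,0,0,5],[0,3.3,0.3,0,0,0,5],[0,2.2,0.3,0,0,0,5],[0,2.2,0.3,0,0,0,5],[0,2.2,0.3,0,0,0,5],[0,2.2,0.3,0,0,0,5],[0,2.2,0.3,0,0,0,5]]'
python3 - <<'E'
from h import *
a=1.73
to(st(91-222*np.cos(a),0,54+222*np.sin(a)-19),YD)
E
python3 -m crank '[[0,1.5,0.3,0,0,0,5],[0,1.6,0.2,0,0,0,5],[0,1.5,0.3,0,0,0,5],[0,1.5,0.3,0,0,0,5],[0,1.5,0.3,0,0,0,5],[0,1.6,0.3,0,0,0,5]]'
python3 -m crank '[[0,1.5,0.3,0,0,0,5],[0,1.5,0.3,0,0,0,5],[0,1.0,0.2,0,0,0,5]]'
python3 - <<'E'
from h import *
a=1.791
to(st(91-222*np.cos(a),0,54+222*np.sin(a)-19),YD)
E
```

```text
clock: 11.75
eef_pos: [0.6859, -0.1965, 0.2542]
tool_rot: [-2.394, -2.031, -0.008]
force: [-2.4, 8.6, 4.6]
finger_gap: 0.0086
pos [ 685.9481 -196.5453  254.1932] head -9.4 clk 11.75 gap 8.6 F [-2.4366  8.551   4.6272]
  turn [ 0.08 -0.31  0.18] shift after turn [-2.6 -0.9  0. ]
clock: 12.35
eef_pos: [0.6949, -0.1982, 0.2522]
tool_rot: [-2.394, -2.031, -0.007]
force: [-1.1, 8.8, 2.0]
finger_gap: 0.0086
clock: 12.65
eef_pos: [0.6988, -0.1987, 0.2513]
tool_rot: [-2.393, -2.031, -0.007]
force: [-2.0, 9.3, 3.5]
finger_gap: 0.0084
pos [ 698.8122 -198.7126  251.34  ] head -9.4 clk 12.65 gap 8.4 F [-1.9715  9.2833  3.458 ]
  turn [ 0.05 -0.31  0.2 ] shift after turn [-2.6 -0.6 -0.3]
```

```bash

python3 -m crank '[[0,0.8,0.2,0,0,0,5],[0,0.8,0.2,0,0,0,5]]'
python3 -m crank '[[0,0.8,0.2,0,0,0,5],[0,0.8,0.2,0,0,0,5]]'
python3 -m crank '[[0,0.8,0.2,0,0,0,5],[0,0.8,0.2,0,0,0,5]]'

```

```text
clock: 12.85
eef_pos: [0.6996, -0.1988, 0.2511]
tool_rot: [-2.392, -2.03, -0.006]
force: [-5.7, 8.5, 7.2]
finger_gap: 0.0085
clock: 13.05
eef_pos: [0.6996, -0.1988, 0.2511]
tool_rot: [-2.391, -2.028, -0.003]
force: [-10.5, 10.9, 12.2]
finger_gap: 0.0088
clock: 13.25
eef_pos: [0.6997, -0.1988, 0.251]
tool_rot: [-2.389, -2.027, 0.0]
force: [-15.9, 11.2, 14.6]
finger_gap: 0.0085
```

```bash

python3 -m crank '[[0,-1,-0.2,0,0,0,5],[0,-1,-0.2,0,0,0,5],[0,0,0,0,0,0,5],[0,0,0,0,0,0,20],[0,0,0,0,0,0,35],[0,0,0,0,0,0,35],[0,0,0,0,0,0,35],[0,0,-15,0,0,0,35],[0,0,-30,0,0,0,35],[0,0,-30,0,0,0,35]]'
python3 - <<'E'
from h import *
im,b=bricks("top"); cv2.imwrite("pics/e_top.png",im[:,:,::-1]); print(b)
im,b=bricks("scene"); cv2.imwrite("pics/e_scene.png",im[:,:,::-1]); print(b)
to(st(0,0,300),YD)
for c in ["top","scene"]: print([(np.round(d["position"],4),round(d["score"],2)) for d in place_of(c,"hood_bar")+place_of(c,"plate_mid")])
a=1.8;print(st(91-222*np.cos(a),0,54+222*np.sin(a)))
E
```

```text
clock: 14.25
eef_pos: [0.7006, -0.203, 0.3257]
tool_rot: [-2.397, -2.03, 0.001]
force: [0.3, -0.3, 0.5]
finger_gap: 0.0352
[(418.8, 302.8, 58.3, 41.7, -30.6, 0.85), (441.4, 182.5, 56.9, 37.1, 15.4, 0.79), (669.9, 225.0, 61.4, 39.8, 75.0, 0.51)]
[(442.2, 177.7, 58.6, 40.5, 11.0, 0.74), (417.3, 300.1, 69.5, 42.1, -29.6, 0.74), (670.9, 222.3, 60.7, 40.4, 76.2, 0.46)]
pos [ 701.4574 -203.2836  326.5492] head -9.5 clk 14.45 gap 35.0 F [-0.2159 -0.3311 -1.3273]
  turn [0.19 0.05 0.09] shift after turn [   1.5 -143.5   26.5]
[(array([ 0.5624, -0.1781,  0.0306]), 0.85)]
[(array([ 0.7025, -0.1983,  0.2718]), 0.58), (array([0.482 , 0.4299, 0.0005]), 0.49), (array([0.4963, 0.2303, 0.0022]), 0.63), (array([ 0.5607, -0.1742,  0.0304]), 0.6), (array([ 0.5413, -0.3386,  0.0483]), 0.39)]
[ 0.6997 -0.2015  0.2702]
```

View pics/e_top.png

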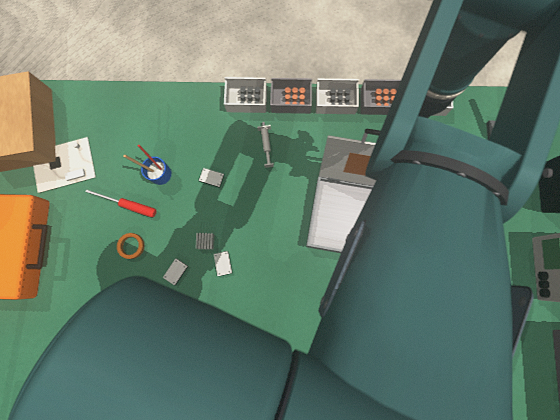

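View pics/e_scene.png

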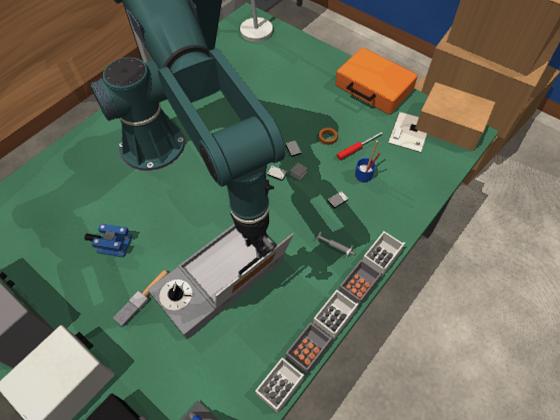

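```bash

python3 -m crank '[[0,-32,0,0,0,0,60],[33.4,-32,0,0,0,0,60],[33.4,-32,0,0,0,0,60],[33.4,-32,0,0,0,0,60],[33.4,-32,10,0,0,0,60],[33.4,-32,10,0,0,0,60],[33.4,-32,15,0,0,0,60],[33.4,-32,15,0,0,0,60],[33.4,-32,15,0,0,0,60],[33.4,-32,15,0,0,0,60],[33.4,0,20,0,0,0,60],[0,0,20,0,0,-8.5,60],[0,0,0,0,0,-8.5,60],[0,0,0,0,0,-8.5,60],[0,0,0,0,0,-8.5,60],[0,0,0,0,0,-8.5,60],[0,0,0,0,0,-8.5,60],[0,0,0,0,0,-8.5,60],[0,0,0,0,0,-8.5,60],[0,0,0,0,0,-8.5,60]]'
python3 -m crank '[[0,0,0,0,0,-8.5,60],[0,0,0,0,0,-8.5,60],[0,0,0,0,0,-8.5,60],[0,0,0,0,0,-8.5,60],[0,0,0,0,0,-2,60],[0,0,0,0,0,0,60]]'
python3 - <<'E'
from h import *
C=cam("wrist")
im,b=bricks("wrist",C=C,minscore=.1); cv2.imwrite("pics/f_wrist.png",im[:,:,::-1]); print(b)
to([.4415,.18,.2],103)
im,b=bricks("top"); cv2.imwrite("pics/f_top.png",im[:,:,::-1]); print(b)
E
```

```text
clock: 16.65
eef_pos: [0.4394, 0.179, 0.2038]
tool_rot: [-0.616, -3.079, 0.001]
force: [-0.5, -0.7, -0.5]
finger_gap: 0.06
clock: 17.25
eef_pos: [0.4394, 0.179, 0.2038]
tool_rot: [0.356, -3.12, 0.0]
force: [0.8, -0.9, 0.1]
finger_gap: 0.0601
[(441.4, 181.9, 58.9, 37.0, 13.0, 0.88), (666.2, 224.1, 62.2, 46.4, 74.7, 0.84), (417.4, 302.5, 57.7, 41.8, -30.6, 0.59)]
pos [439.606  179.0672 203.986 ] head 103.0 clk 17.35 gap 60.0 F [ 0.1897 -0.5556 -0.0578]
  turn [-0.   -0.06 -0.04] shift after turn [-2.1  0.5  4. ]
[(669.4, 225.4, 61.3, 39.9, 76.9, 0.71), (429.4, 179.6, 40.5, 35.3, -72.7, 0.68)]
```

View pics/f_wrist.png

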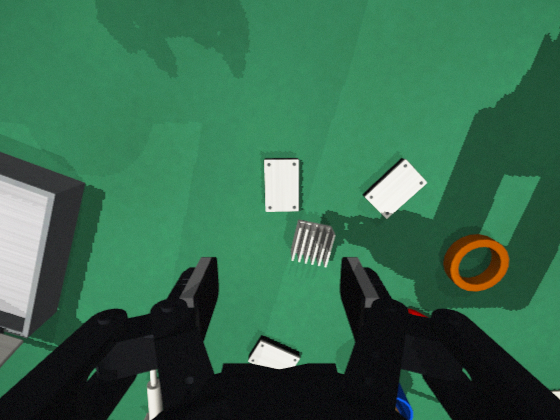

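View pics/f_top.png

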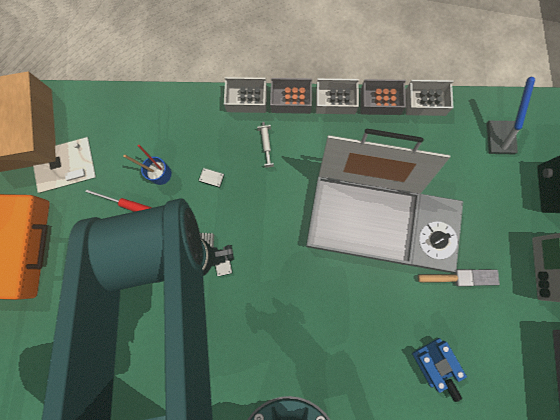

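```bash

python3 -m crank '[[-2.4,2.3,30,0,0,0,60],[0,0,45,0,0,0,60],[0,0,45,0,0,0,60],[0,0,40,0,0,0,60],[0,0,25,0,0,0,60],[0,0,10,0,0,0,60],[0,0,6,0,0,0,60],[0,0,0,0,0,0,60],[0,0,0,0,0,0,45],[0,0,0,0,0,0,30],[0,0,0,0,0,0,30],[0,0,0,0,0,0,30],[0,0,0,0,0,0,30]]' 50
python3 - <<'E'
from h import *
im=read_camera("wrist"); cv2.imwrite("pics/g_wrist.png",im[:,:,::-1])
to([.4414,.1819,.003],103)
E
```

```text
clock: 18.75
eef_pos: [0.4429, 0.1822, 0.0049]
tool_rot: [-0.356, 3.118, 0.0]
force: [-0.2, -0.5, 6.4]
finger_gap: 0.0352
pos [442.944  182.2083   4.8732] head 103.0 clk 18.80 gap 35.3 F [-0.5941 -0.3625  6.0812]
  turn [-0.01  0.16  0.04] shift after turn [1.6 0.  1.9]
```

View pics/g_wrist.png

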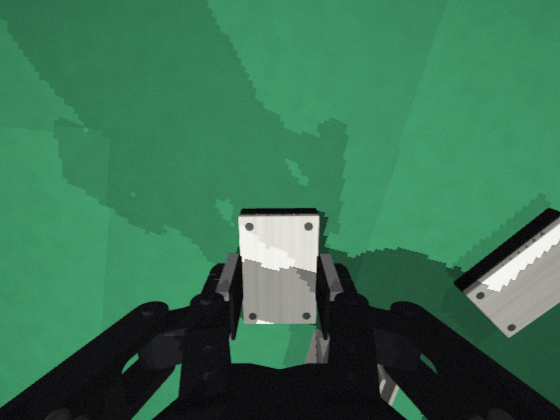

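```bash

python3 -m crank '[[0,0,-5,0,0,0,30],[0,0,-20,0,0,0,30],[0,0,-35,0,0,0,30],[0,0,-40,0,0,7.6,30],[0,0,-20,0,0,7.5,30],[0,0,0,0,0,7.5,30],[0,0,0,0,0,0,30]]' 50
python3 - <<'E'
from h import *
to(st(0,12,120),YD+90)
im=read_camera("wrist"); cv2.imwrite("pics/g2_wrist.png",im[:,:,::-1])
E
```

```text
clock: 19.5
eef_pos: [0.4424, 0.1821, 0.125]
tool_rot: [0.263, 3.128, 0.001]
force: [0.2, -0.4, -1.8]
finger_gap: 0.0351
pos [442.4495 182.1302 124.9925] head 80.4 clk 19.50 gap 35.1 F [ 0.168  -0.4169 -1.7974]
  turn [ 0.06  0.16 -0.06] shift after turn [-176.  -323.5    5. ]
```

```bash

python3 -m crank '[[-12,-20,0,0,0,0,30],[-22,-40,0,0,0,0,30],[-22,-40,0,0,0,0,30],[-22,-40,0,0,0,0,30],[-22,-40,0,0,0,0,30],[-22,-40,0,0,0,0,30],[-22,-40,0,0,0,0,30],[-22,-40,0,0,0,0,30],[-10,-23.5,0,0,0,0,30],[0,0,0,0,0,0,30],[0,0,0,0,0,0,30]]' 50
python3 - <<'E'
from h import *
to(st(0,12,36),YD+90)
im=read_camera("wrist"); cv2.imwrite("pics/h_wrist.png",im[:,:,::-1])
E
```

```text
clock: 20.65
eef_pos: [0.5607, -0.1663, 0.1225]
tool_rot: [-0.261, -3.129, -0.002]
force: [-0.5, -0.2, -0.5]
finger_gap: 0.0353
pos [ 560.6903 -166.295   122.5371] head 80.5 clk 20.65 gap 35.3 F [-0.461  -0.2366 -0.5326]
  turn [ 0.05 -0.13  0.05] shift after turn [-1.5  0.4 86.5]
```

View pics/h_wrist.png

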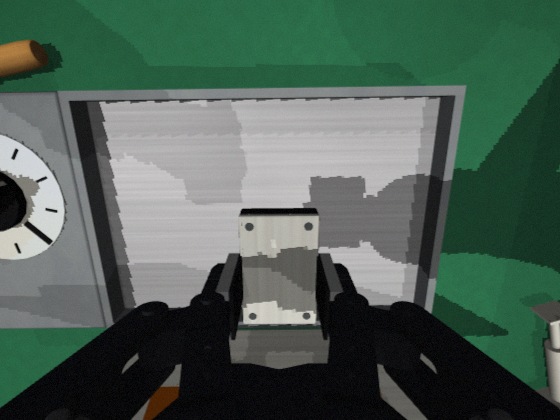

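```bash

python3 -m crank '[[-1.5,0,20,0,0,0,30],[0,0,30,0,0,0,30],[0,0,20,0,0,0,30],[0,0,10,0,0,0,30],[0,0,4,0,0,0,30],[0,0,2.5,0,0,0,30],[0,0,0,0,0,0,30]]' 50
python3 - <<'E'
from h import *
to(st(0,12,36),YD+90)
E
```

```text
clock: 21.4
eef_pos: [0.5636, -0.1665, 0.0375]
tool_rot: [0.261, 3.13, -0.001]
force: [0.4, -0.1, 0.4]
finger_gap: 0.0352
pos [ 563.5701 -166.452    37.5476] head 80.5 clk 21.40 gap 35.2 F [ 0.3998 -0.1419  0.3538]
  turn [-0.02  0.05  0.04] shift after turn [1.4 0.1 1.5]
```

```bash

python3 -m crank '[[0,0,1,0,0,0,30],[0,0,1,0,0,0,30],[0,0,0,0,0,0,30]]' 50
python3 -m crank '[[0,0,0,0,0,0,42],[0,0,0,0,0,0,48],[0,0,0,0,0,0,48],[0,0,0,0,0,0,48],[0,0,-10,0,0,0,48],[0,0,-30,0,0,0,48],[0,0,-40,0,0,0,48],[0,0,-40,0,0,0,48],[0,0,-20,0,0,0,60],[0,0,0,0,0,0,60]]' 50
python3 - <<'E'
from h import *
im=read_camera("wrist"); cv2.imwrite("pics/i_wrist.png",im[:,:,::-1])
im,b=bricks("top"); print(b); cv2.imwrite("pics/i_top.png",im[:,:,::-1])
im,b=bricks("scene"); print(b)
to([.418,.3025,.2],59.4)
to([.418,.3025,.2])
E
```

```text
clock: 21.7
eef_pos: [0.5633, -0.1667, 0.0353]
tool_rot: [0.262, 3.13, -0.0]
force: [0.3, -0.6, -0.2]
finger_gap: 0.0353
clock: 22.7
eef_pos: [0.5656, -0.1676, 0.1795]
tool_rot: [0.261, 3.123, -0.004]
force: [1.1, 0.1, 0.0]
finger_gap: 0.0603
[(417.2, 303.0, 57.1, 37.8, -31.7, 0.83), (669.0, 226.3, 62.2, 39.9, 73.7, 0.68)]
[(550.4, -159.9, 65.1, 40.4, -7.2, 0.77), (671.8, 222.0, 60.7, 40.5, 76.2, 0.75), (418.5, 300.7, 66.3, 39.3, -31.9, 0.55)]
pos [ 561.9954 -166.1083  173.5598] head 80.4 clk 22.95 gap 60.1 F [-0.2322  0.0086 -0.1482]
  turn [ 0.   -0.16 21.03] shift after turn [362.5 330.1 -26.4]
pos [ 561.9954 -166.1083  173.5598] head 80.4 clk 22.95 gap 60.1 F [-0.2322  0.0086 -0.1482]
  turn [ 0.03 -0.16  0.  ] shift after turn [219.9 438.1 -26.4]
```

View pics/i_wrist.png

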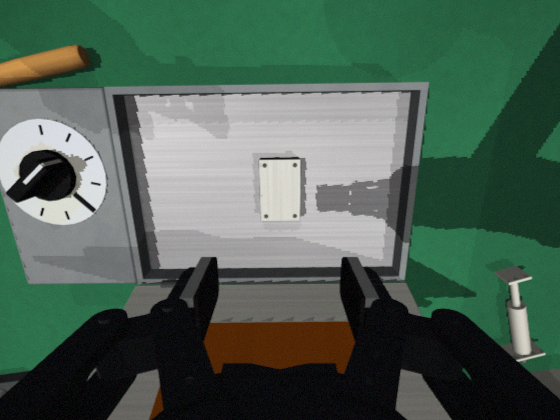

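```bash

python3 -m crank '[[10,20,-10,0,0,0,62],[20,40,-10,0,0,0,62],[20,40,0,0,0,0,62],[20,40,0,0,0,0,62],[20,40,0,0,0,0,62],[20,40,0,0,0,0,62],[20,40,0,0,0,0,62],[20,40,0,0,0,0,62],[20,40,0,0,0,0,62],[20,40,0,0,0,0,62],[20,40,0,0,0,0,62],[10,18,0,0,0,5,62],[0,0,0,0,0,8,62],[0,0,0,0,0,8,62],[0,0,0,0,0,0,62]]' 50
python3 - <<'E'
from h import *
C=cam("wrist")
im,b=bricks("wrist",C=C); cv2.imwrite("pics/j_wrist.png",im[:,:,::-1]); print(b)
to([.418,.3025,.0065],59.4)
E
```

```text
clock: 24.45
eef_pos: [0.4173, 0.3023, 0.1944]
tool_rot: [-0.828, -3.029, 0.002]
force: [0.5, -0.3, -0.1]
finger_gap: 0.0619
[(416.9, 304.5, 58.6, 35.9, -29.6, 0.93), (660.1, 246.6, 26.3, 22.9, -10.8, 0.78)]
pos [417.976  301.9761 194.5545] head 59.7 clk 24.55 gap 62.2 F [0.1115 0.2961 1.2461]
  turn [-0.06 -0.04  0.27] shift after turn [  0.2   0.5 188.1]
```

View pics/j_wrist.png

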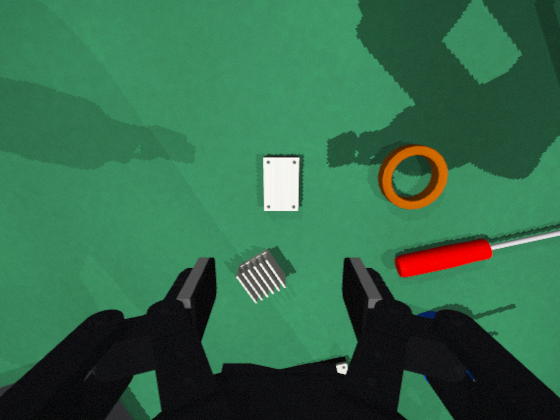

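```bash

python3 -m crank '[[2.2,1.6,30,0,0,0,62],[0,0,45,0,0,0,62],[0,0,45,0,0,0,62],[0,0,40,0,0,0,62],[0,0,18,0,0,0,62],[0,0,8,0,0,0,62],[0,0,2,0,0,0,62],[0,0,0,0,0,0,60],[0,0,0,0,0,0,45],[0,0,0,0,0,0,30],[0,0,0,0,0,0,30],[0,0,0,0,0,0,30]]' 50
python3 - <<'E'
from h import *
to([.4169,.3045,.0065],60)
im=read_camera("wrist"); cv2.imwrite("pics/k_wrist.png",im[:,:,::-1])
E
python3 -m crank '[[0,0,-5,0,0,0,30],[0,0,-20,0,0,0,30],[0,0,-35,0,0,0,30],[0,0,-40,0,0,-7,30],[0,0,-20,0,0,-7,30],[0,0,0,0,0,-7,30],[0,0,0,0,0,0,30]]' 50
python3 - <<'E'
from h import *
to(st(0,80,36),YD+90)
E
```

```text
clock: 25.75
eef_pos: [0.4188, 0.3049, 0.0085]
tool_rot: [0.827, 3.029, 0.003]
force: [-0.6, -0.6, 7.0]
finger_gap: 0.0351
pos [418.819  304.9073   8.5135] head 59.5 clk 25.75 gap 35.1 F [-0.573  -0.6498  7.0301]
  turn [ 0.12  0.08 -0.55] shift after turn [ 1.5 -1.3  2. ]
clock: 26.5
eef_pos: [0.4184, 0.3048, 0.1285]
tool_rot: [0.26, 3.128, 0.002]
force: [0.0, 0.7, -1.0]
finger_gap: 0.0346
pos [418.4442 304.7615 128.5471] head 80.5 clk 26.50 gap 34.6 F [ 0.0316  0.7488 -0.9977]
  turn [0.1  0.13 0.07] shift after turn [-220.  -372.5   92.5]
```

View pics/k_wrist.png

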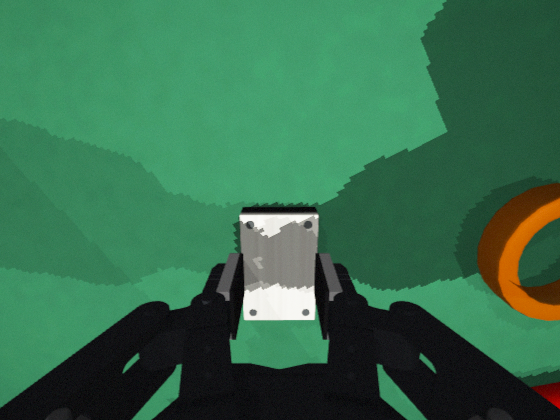

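```bash

python3 -m crank '[[-12,-20,0,0,0,0,30],[-22,-37,0,0,0,0,30],[-22,-37,0,0,0,0,30],[-22,-37,0,0,0,0,30],[-22,-37,0,0,0,0,30],[-22,-37,0,0,0,0,30],[-22,-37,0,0,0,0,30],[-22,-37,0,0,0,0,30],[-22,-37,0,0,0,0,30],[-22,-37,0,0,0,0,30],[-10,-19.5,0,0,0,0,30],[0,0,0,0,0,0,30],[0,0,0,0,0,0,30]]' 50
python3 - <<'E'
from h import *
to(st(0,80,40),YD+90)
im=read_camera("wrist"); cv2.imwrite("pics/l_wrist.png",im[:,:,::-1])
E
```

```text
clock: 27.8
eef_pos: [0.572, -0.0994, 0.1263]
tool_rot: [-0.267, -3.128, -0.001]
force: [-0.3, -0.0, -0.8]
finger_gap: 0.035
pos [572.0065 -99.3951 126.2897] head 80.2 clk 27.80 gap 35.0 F [-0.3355 -0.02   -0.8062]
  turn [ 0.03 -0.11 -0.2 ] shift after turn [-1.4  0.5 86.3]
```

View pics/l_wrist.png

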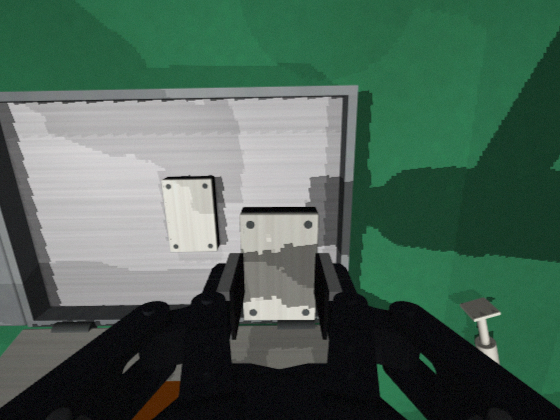

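```bash

python3 -m crank '[[-1,-1,20,0,0,0,30],[0,0,30,0,0,0,30],[0,0,20,0,0,0,30],[0,0,10,0,0,0,30],[0,0,4,0,0,0,30],[0,0,1.5,0,0,0,30],[0,0,0,0,0,0,30]]' 50
python3 -m crank '[[0,0,1,0,0,0,30],[0,0,1,0,0,0,30],[0,0,0,0,0,0,30]]' 50
python3 -m crank '[[0,0,0,0,0,0,42],[0,0,0,0,0,0,46],[0,0,0,0,0,0,46],[0,0,0,0,0,0,46],[0,0,-10,0,0,0,46],[0,0,-30,0,0,0,46],[0,0,-40,0,0,0,46],[0,0,-40,0,0,0,50],[0,0,-30,0,0,0,60],[0,0,0,0,0,0,60]]' 50
python3 - <<'E'
from h import *
im=read_camera("wrist"); cv2.imwrite("pics/m_wrist.png",im[:,:,::-1])
im,b=bricks("top"); print(b)
im,b=bricks("scene"); print(b)
to([.67,.224,.19],-14.5)
to([.67,.224,.19])
E
```

```text
clock: 28.55
eef_pos: [0.5743, -0.1005, 0.0422]
tool_rot: [0.262, 3.129, -0.001]
force: [-0.5, 0.1, -1.3]
finger_gap: 0.0345
clock: 28.85
eef_pos: [0.5739, -0.1008, 0.0398]
tool_rot: [0.262, 3.13, -0.0]
force: [-0.1, -0.8, -1.2]
finger_gap: 0.0346
clock: 29.85
eef_pos: [0.577, -0.1015, 0.1952]
tool_rot: [0.261, 3.121, -0.003]
force: [0.8, -0.0, -0.1]
finger_gap: 0.06
[(563.7, -168.7, 56.5, 41.7, -0.8, 0.84), (576.5, -101.8, 61.2, 38.2, -9.0, 0.83), (668.5, 228.2, 57.3, 38.9, 72.4, 0.53)]
[(550.4, -158.1, 62.0, 37.3, -10.2, 0.58), (671.5, 220.7, 57.9, 42.6, 76.6, 0.48)]
pos [ 572.5705 -100.3014  188.1676] head 80.4 clk 30.10 gap 60.2 F [0.4101 0.3786 0.3457]
  turn [-0.12 -0.13 94.93] shift after turn [338.4  13.1  -1.8]
pos [ 572.5705 -100.3014  188.1676] head 80.4 clk 30.10 gap 60.2 F [0.4101 0.3786 0.3457]
  turn [ 0.01 -0.16  0.  ] shift after turn [-42.2 336.   -1.8]
```

View pics/m_wrist.png

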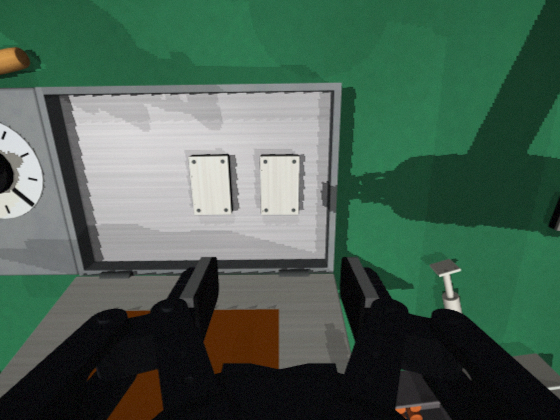

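```bash

python3 -m crank '[[0,25,-5,0,0,0,62],[0,45,-5,0,0,0,62],[0,45,0,0,0,0,62],[0,45,0,0,0,0,62],[-10,45,0,0,0,8.5,62],[0,0,0,0,0,8.5,62],[0,0,0,0,0,8.5,62],[0,0,0,0,0,8.5,62],[0,0,0,0,0,8.5,62],[0,0,0,0,0,8.5,62],[0,0,0,0,0,8.5,62],[0,0,0,0,0,8.5,62],[0,0,0,0,0,8.5,62],[0,0,0,0,0,8.5,62],[0,0,0,0,0,8.5,62],[0,0,0,0,0,1.4,62],[0,0,0,0,0,0,62]]' 50
python3 - <<'E'
from h import *
to([.67,.224,.19],-14.5)
E
```

```text
clock: 31.8
eef_pos: [0.617, 0.0998, 0.1982]
tool_rot: [-2.48, -1.927, 0.003]
force: [-0.1, -0.4, 0.2]
finger_gap: 0.0619
pos [617.0202  99.8128 198.2304] head -14.3 clk 31.80 gap 61.9 F [-0.0746 -0.3817  0.2043]
  turn [-0.12  0.04  0.19] shift after turn [133.5  20.2   8.2]
```

```bash

python3 -m crank '[[33,5,0,0,0,0.2,62],[40,5,0,0,0,0,62],[40,5,0,0,0,0,62],[20.5,5,0,0,0,0,62],[0,0,0,0,0,0,62],[0,0,0,0,0,0,62]]' 50
python3 - <<'E'
from h import *
C=cam("wrist")
im,b=bricks("wrist",C=C); cv2.imwrite("pics/n_wrist.png",im[:,:,::-1]); print(b)
to([.67,.224,.0065],-14.5)
E
```

```text
clock: 32.4
eef_pos: [0.6702, 0.2239, 0.1986]
tool_rot: [-2.484, -1.923, 0.003]
force: [0.3, -0.4, -0.7]
finger_gap: 0.0621
[(671.3, 226.3, 59.0, 35.7, 74.5, 0.58)]
pos [669.9677 222.9016 198.9369] head -14.6 clk 32.50 gap 61.9 F [-0.4612  0.0638  0.1799]
  turn [-0.07  0.07 -0.13] shift after turn [  1.1  -0.2 192.4]
```

View pics/n_wrist.png

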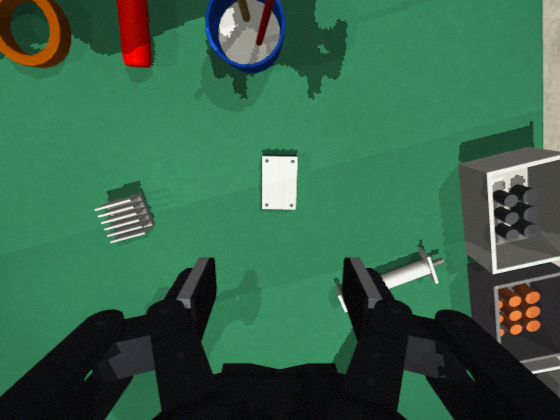

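```bash

python3 -m crank '[[3.4,0.4,30,0,0,0,60],[0,0,45,0,0,0,60],[0,0,45,0,0,0,60],[0,0,40,0,0,0,60],[0,0,20,0,0,0,60],[0,0,9,0,0,0,60],[0,0,3,0,0,0,60],[0,0,0,0,0,0,60],[0,0,0,0,0,0,45],[0,0,0,0,0,0,30],[0,0,0,0,0,0,30],[0,0,0,0,0,0,30]]' 50
python3 - <<'E'
from h import *
to([.6713,.2263,.0065],-14.5)
im=read_camera("wrist"); cv2.imwrite("pics/o_wrist.png",im[:,:,::-1])
E
python3 -m crank '[[0,0,-5,0,0,0,30],[0,0,-20,0,0,0,30],[0,0,-35,0,0,0,30],[0,0,-40,0,0,0,30],[0,0,-30,0,0,0,30],[0,0,0,0,0,-5,30],[0,0,0,0,0,0,30]]' 50
python3 - <<'E'
from h import *
to(st(0,-60,40),YD)
E
```

```text
clock: 33.7
eef_pos: [0.6733, 0.2274, 0.0096]
tool_rot: [2.485, 1.919, 0.004]
force: [-0.4, -0.8, 4.3]
finger_gap: 0.0346
pos [673.2589 227.3972   9.6113] head -14.7 clk 33.70 gap 34.6 F [-0.4487 -0.7737  4.2928]
  turn [ 0.16 -0.06 -0.15] shift after turn [-1.6 -1.6  3.1]
clock: 34.45
eef_pos: [0.6728, 0.2275, 0.1397]
tool_rot: [2.398, 2.027, 0.005]
force: [0.2, -0.2, -1.4]
finger_gap: 0.0345
pos [672.8277 227.4832 139.7363] head -9.6 clk 34.45 gap 34.5 F [ 0.1605 -0.1635 -1.3506]
  turn [ 0.18 -0.07 -0.04] shift after turn [-478.6  -43.7   99.7]
```

View pics/o_wrist.png

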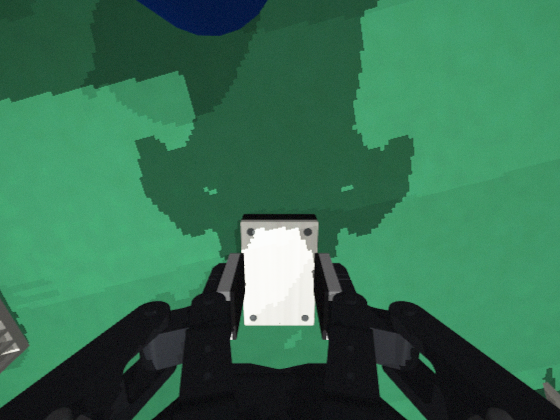

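```bash

python3 -m crank '[[-10,-15,0,0,0,0,30],[-25,-28.7,0,0,0,0,30],[-44,0,0,0,0,0,30],[-44,0,0,0,0,0,30],[-44,0,0,0,0,0,30],[-44,0,0,0,0,0,30],[-44,0,0,0,0,0,30],[-44,0,0,0,0,0,30],[-44,0,0,0,0,0,30],[-44,0,0,0,0,0,30],[-44,0,0,0,0,0,30],[-30,0,0,0,0,0,30],[-17.5,0,0,0,0,0,30],[0,0,0,0,0,0,30],[0,0,0,0,0,0,30]]' 50
python3 - <<'E'
from h import *
to(st(0,-60,40),YD)
im=read_camera("wrist"); cv2.imwrite("pics/p_wrist.png",im[:,:,::-1])
E
```

```text
clock: 35.95
eef_pos: [0.5481, -0.2362, 0.137]
tool_rot: [-2.401, -2.024, -0.0]
force: [-0.6, -0.0, -0.4]
finger_gap: 0.0344
pos [ 548.1283 -236.2078  136.9898] head -9.7 clk 35.95 gap 34.4 F [-0.5647 -0.0338 -0.3658]
  turn [-0.07 -0.06 -0.18] shift after turn [-0.6  2.2 97. ]
```

View pics/p_wrist.png

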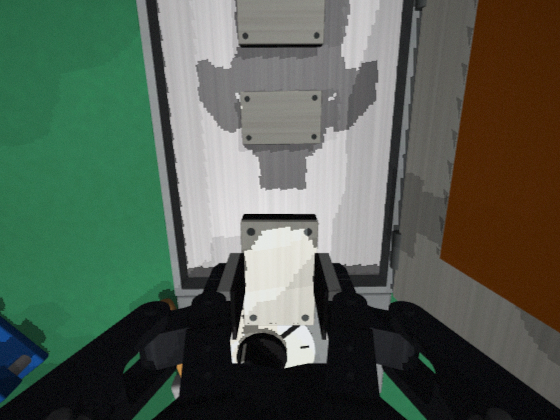

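```bash

python3 -m crank '[[0,2,20,0,0,0,30],[0,0,35,0,0,0,30],[0,0,25,0,0,0,30],[0,0,10,0,0,0,30],[0,0,4,0,0,0,30],[0,0,1.5,0,0,0,30],[0,0,0,0,0,0,30]]' 50
python3 -m crank '[[0,0,1,0,0,0,30],[0,0,1,0,0,0,30],[0,0,0,0,0,0,30]]' 50
python3 -m crank '[[0,0,0,0,0,0,42],[0,0,0,0,0,0,50],[0,0,0,0,0,0,50],[0,0,0,0,0,0,50],[0,0,-10,0,0,0,50],[0,0,-30,0,0,0,50],[0,0,-40,0,0,0,50],[0,0,-40,0,0,0,50],[0,-20,-40,0,0,0,35],[0,-30,-20,0,0,0,35],[0,-30,0,0,0,0,35],[0,0,0,0,0,0,35]]' 50
python3 - <<'E'
from h import *
im=read_camera("wrist"); cv2.imwrite("pics/q_wrist.png",im[:,:,::-1])
im,b=bricks("scene",z=.043); print(b);cv2.imwrite("pics/q_scene.png",im[:,:,::-1])
a=1.8
to(st(91-222*np.cos(a),0,54+222*np.sin(a)+40),YD)
E
```

```text
clock: 36.7
eef_pos: [0.5514, -0.2376, 0.043]
tool_rot: [2.399, 2.026, 0.001]
force: [0.0, 0.2, 0.3]
finger_gap: 0.0342
clock: 37.0
eef_pos: [0.5507, -0.2377, 0.0404]
tool_rot: [2.4, 2.026, 0.0]
force: [-0.0, 0.3, -0.4]
finger_gap: 0.0345
clock: 38.2
eef_pos: [0.4682, -0.2228, 0.2213]
tool_rot: [-2.401, -2.025, 0.001]
force: [-0.4, -0.3, -0.4]
finger_gap: 0.0348
[(564.4, -168.9, 63.1, 39.2, -7.2, 0.75), (552.5, -241.3, 62.4, 45.2, 79.8, 0.74), (573.6, -103.1, 59.9, 36.3, -8.2, 0.51)]
pos [ 472.1518 -224.3262  220.5669] head -9.7 clk 38.35 gap 34.9 F [ 0.5374  1.2071 -0.5213]
  turn [ 0.08  0.03 -0.12] shift after turn [ 60.3 220.6 -89.6]
```

View pics/q_wrist.png

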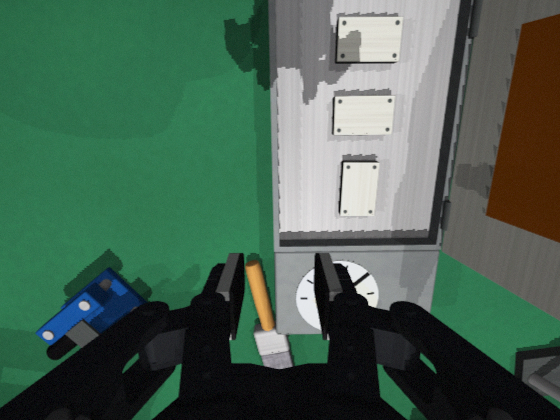

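View pics/q_scene.png

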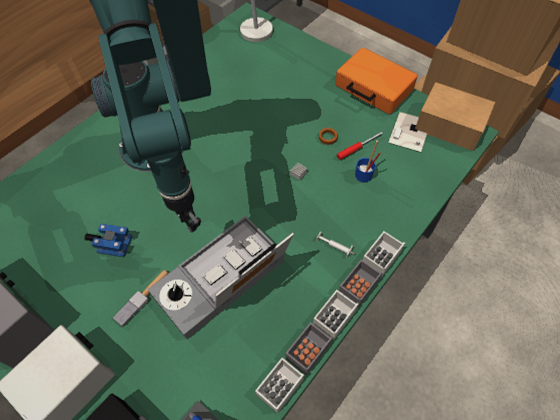

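```bash

python3 -m crank '[[0,0,-20,0,0,-0.7,35],[20,10,-40,0,0,0,35],[20,40,-30,0,0,0,35],[20,40,0,0,0,0,35],[0,45,0,0,0,0,35],[0,45,0,0,0,0,35],[0,40,0,0,0,0,35],[0,0,0,0,0,0,35],[0,0,0,0,0,0,35]]' 50
python3 - <<'E'
from h import *
to([.6995,-.1995,.251],-9.0)
im=read_camera("wrist"); cv2.imwrite("pics/r_wrist.png",im[:,:,::-1])
for d in place_of("wrist","hood_bar"): print(d["position"],d["score"])
E
```

```text
clock: 39.25
eef_pos: [0.6961, -0.1998, 0.306]
tool_rot: [-2.386, -2.041, 0.002]
force: [-0.5, 0.3, -0.1]
finger_gap: 0.035
pos [ 696.082  -199.823   305.9576] head -8.9 clk 39.25 gap 35.0 F [-0.5458  0.3318 -0.0964]
  turn [-0.13 -0.02  0.08] shift after turn [ 0.9  3.3 55. ]
[0.6979, -0.1968, 0.2724] 0.67
```

View pics/r_wrist.png

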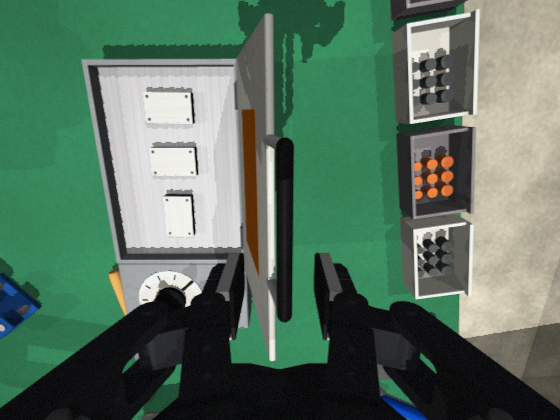

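```bash

python3 -m crank '[[0.9,2.8,10,0,0,0,35],[0,0,20,0,0,0,35],[0,0,15,0,0,0,35],[0,0,10,0,0,0,35],[0,0,0,0,0,0,25],[0,0,0,0,0,0,15],[0,0,0,0,0,0,5],[0,0,0,0,0,0,5],[0,0,0,0,0,0,5]]' 40
python3 - <<'E'
from h import *
from arc import *
to([.6995,-.1995,.251],-9.0)
im=read_camera("wrist"); cv2.imwrite("pics/s_wrist.png",im[:,:,::-1])
arc([1.8,1.79,1.775,1.755,1.73,1.7]+list(np.arange(1.665,1.17,-.035)))
E
```

```text
clock: 40.25
eef_pos: [0.6986, -0.1998, 0.2536]
tool_rot: [2.387, 2.04, 0.001]
force: [0.9, -0.4, 0.1]
finger_gap: 0.0089
pos [ 698.62   -199.7896  253.6175] head -9.0 clk 40.25 gap 8.9 F [ 0.8726 -0.4495  0.1206]
  turn [0.08 0.03 0.04] shift after turn [0.4 0.8 2.6]
[0,-2.2,-0.5,0,0,0,5],[0,-3.2,-0.7,0,0,0,5],[0,-4.4,-0.9,0,0,0,5],[0,-5.4,-0.9,0,0,0,5],[0,-6.6,-1.0,0,0,0,5],[0,-7.8,-0.8,0,0,0,5],[0,-7.7,-0.6,0,0,0,5],[0,-7.8,-0.3,0,0,0,5],[0,-7.7,-0.1,0,0,0,5],[0,-7.8,0.2,0,0,0,5],[0,-7.8,0.5,0,0,0,5],[0,-7.7,0.8,0,0,0,5],[0,-7.7,1.0,0,0,0,5],[0,-7.6,1.3,0,0,0,5],[0,-7.7,1.6,0,0,0,5],[0,-7.5,1.8,0,0,0,5],[0,-7.5,2.1,0,0,0,5],[0,-7.4,2.4,0,0,0,5],[0,-7.3,2.6,0,0,0,5],[0,-7.2,2.9,0,0,0,5]
```

View pics/s_wrist.png

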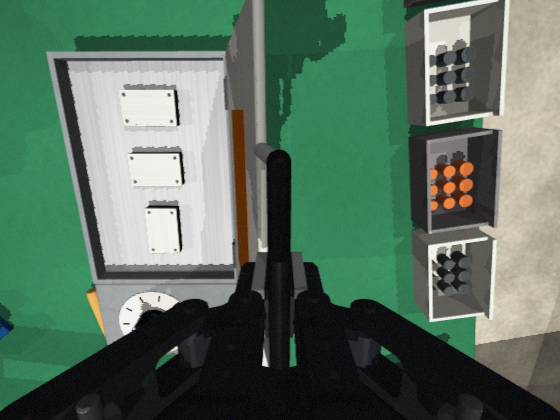

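```bash

python3 -m crank '[[0,-2.2,-0.5,0,0,0,5],[0,-3.2,-0.7,0,0,0,5],[0,-4.4,-0.9,0,0,0,5],[0,-5.4,-0.9,0,0,0,5],[0,-6.6,-1.0,0,0,0,5],[0,-7.8,-0.8,0,0,0,5],[0,-7.7,-0.6,0,0,0,5],[0,-7.8,-0.3,0,0,0,5],[0,-7.7,-0.1,0,0,0,5],[0,-7.8,0.2,0,0,0,5],[0,-7.8,0.5,0,0,0,5],[0,-7.7,0.8,0,0,0,5],[0,-7.7,1.0,0,0,0,5],[0,-7.6,1.3,0,0,0,5],[0,-7.7,1.6,0,0,0,5],[0,-7.5,1.8,0,0,0,5],[0,-7.5,2.1,0,0,0,5],[0,-7.4,2.4,0,0,0,5],[0,-7.3,2.6,0,0,0,5],[0,-7.2,2.9,0,0,0,5]]'
python3 - <<'E'
from h import *
from arc import *
a=1.175
to(st(91-222*np.cos(a),0,54+222*np.sin(a)-16.5),-9)
arc(list(np.arange(1.175,.48,-.035)))
E
```

```text
clock: 42.3
eef_pos: [0.5632, -0.1785, 0.241]
tool_rot: [2.388, 2.041, -0.001]
force: [2.1, -5.3, 2.3]
finger_gap: 0.0081
pos [ 563.1737 -178.5268  241.0243] head -9.0 clk 42.30 gap 8.1 F [ 2.0753 -5.2834  2.2913]
  turn [-0.    0.03  0.03] shift after turn [ 0.   2.4 -1.3]
[0,-7.1,3.1,0,0,0,5],[0,-7.0,3.4,0,0,0,5],[0,-6.9,3.6,0,0,0,5],[0,-6.7,3.8,0,0,0,5],[0,-6.7,4.1,0,0,0,5],[0,-6.4,4.3,0,0,0,5],[0,-6.3,4.6,0,0,0,5],[0,-6.2,4.7,0,0,0,5],[0,-6.0,5.0,0,0,0,5],[0,-5.7,5.2,0,0,0,5],[0,-5.7,5.3,0,0,0,5],[0,-5.4,5.6,0,0,0,5],[0,-5.2,5.8,0,0,0,5],[0,-5.0,5.9,0,0,0,5],[0,-4.8,6.1,0,0,0,5],[0,-4.6,6.3,0,0,0,5],[0,-4.4,6.4,0,0,0,5],[0,-4.1,6.5,0,0,0,5],[0,-4.0,6.8,0,0,0,5]
```

```bash

python3 -m crank '[[0,-7.1,3.1,0,0,0,5],[0,-7.0,3.4,0,0,0,5],[0,-6.9,3.6,0,0,0,5],[0,-6.7,3.8,0,0,0,5],[0,-6.7,4.1,0,0,0,5],[0,-6.4,4.3,0,0,0,5],[0,-6.3,4.6,0,0,0,5],[0,-6.2,4.7,0,0,0,5],[0,-6.0,5.0,0,0,0,5],[0,-5.7,5.2,0,0,0,5],[0,-5.7,5.3,0,0,0,5],[0,-5.4,5.6,0,0,0,5],[0,-5.2,5.8,0,0,0,5],[0,-5.0,5.9,0,0,0,5],[0,-4.8,6.1,0,0,0,5],[0,-4.6,6.3,0,0,0,5],[0,-4.4,6.4,0,0,0,5],[0,-4.1,6.5,0,0,0,5],[0,-4.0,6.8,0,0,0,5]]'
python3 - <<'E'
from h import *
from arc import *
a=.51
to(st(91-222*np.cos(a),0,54+222*np.sin(a)-16.5),-9)
arc([.51,.475,.44,.41,.38,.35,.32,.29,.26,.235,.21,.19,.17,.15,.135,.12,.11,.1,.09,.08])
arc(list(np.arange(.08,-.03,-.006)))
E
```

```text
clock: 44.2
eef_pos: [0.4568, -0.1617, 0.1445]
tool_rot: [2.388, 2.04, 0.0]
force: [2.3, -5.5, 0.8]
finger_gap: 0.0085
pos [ 456.8014 -161.7268  144.4949] head -9.0 clk 44.20 gap 8.5 F [ 2.3161 -5.4703  0.7668]
  turn [0.04 0.03 0.03] shift after turn [ 1.1  1.9 -1.4]
[0,-3.7,6.8,0,0,0,5],[0,-3.4,7.0,0,0,0,5],[0,-2.8,6.1,0,0,0,5],[0,-2.5,6.1,0,0,0,5],[0,-2.4,6.3,0,0,0,5],[0,-2.2,6.2,0,0,0,5],[0,-2.0,6.4,0,0,0,5],[0,-1.8,6.4,0,0,0,5],[0,-1.3,5.4,0,0,0,5],[0,-1.3,5.4,0,0,0,5],[0,-0.9,4.3,0,0,0,5],[0,-0.8,4.4,0,0,0,5],[0,-0.7,4.4,0,0,0,5],[0,-0.4,3.3,0,0,0,5],[0,-0.5,3.3,0,0,0,5],[0,-0.2,2.2,0,0,0,5],[0,-0.2,2.2,0,0,0,5],[0,-0.3,2.2,0,0,0,5],[0,-0.1,2.2,0,0,0,5]
[0,-0.1,1.3,0,0,0,5],[0,-0.1,1.4,0,0,0,5],[0,-0.1,1.3,0,0,0,5],[0,-0.1,1.3,0,0,0,5],[0,0.0,1.3,0,0,0,5],[0,-0.1,1.4,0,0,0,5],[0,0.0,1.3,0,0,0,5],[0,-0.1,1.3,0,0,0,5],[0,0.0,1.4,0,0,0,5],[0,-0.1,1.3,0,0,0,5],[0,0.0,1.3,0,0,0,5],[0,0.0,1.4,0,0,0,5],[0,0.0,1.3,0,0,0,5],[0,0.0,1.3,0,0,0,5],[0,0.0,1.4,0,0,0,5],[0,0.0,1.3,0,0,0,5],[0,0.0,1.3,0,0,0,5],[0,0.1,1.4,0,0,0,5]
```

```bash

python3 -m crank '[[0.2,-3.7,6.8,0,0,0,5],[0.2,-3.4,7.0,0,0,0,5],[0.2,-2.8,6.1,0,0,0,5],[0.2,-2.5,6.1,0,0,0,5],[0,-2.4,6.3,0,0,0,5],[0,-2.2,6.2,0,0,0,5],[0,-2.0,6.4,0,0,0,5],[0,-1.8,6.4,0,0,0,5],[0,-1.3,5.4,0,0,0,5],[0,-1.3,5.4,0,0,0,5],[0,-0.9,4.3,0,0,0,5],[0,-0.8,4.4,0,0,0,5],[0,-0.7,4.4,0,0,0,5],[0,-0.4,3.3,0,0,0,5],[0,-0.5,3.3,0,0,0,5],[0,-0.2,2.2,0,0,0,5],[0,-0.2,2.2,0,0,0,5],[0,-0.3,2.2,0,0,0,5],[0,-0.1,2.2,0,0,0,5]]'
python3 - <<'E'
from h import *
a=.08
to(st(91-222*np.cos(a),0,54+222*np.sin(a)-16.5),-9)
E
python3 -m crank '[[0,-0.1,1.3,0,0,0,5],[0,-0.1,1.4,0,0,0,5],[0,-0.1,1.3,0,0,0,5],[0,-0.1,1.3,0,0,0,5],[0,0,1.3,0,0,0,5],[0,-0.1,1.4,0,0,0,5],[0,0,1.3,0,0,0,5],[0,-0.1,1.3,0,0,0,5]]'
```

```text
clock: 46.1
eef_pos: [0.4309, -0.1574, 0.0545]
tool_rot: [2.386, 2.039, 0.001]
force: [1.3, -8.0, 2.2]
finger_gap: 0.0087
pos [ 430.9231 -157.3908   54.4902] head -9.0 clk 46.10 gap 8.7 F [ 1.3185 -7.9512  2.2161]
  turn [0.15 0.08 0.03] shift after turn [ 1.2  0.6 -0.8]
clock: 46.9
eef_pos: [0.4305, -0.1573, 0.044]
tool_rot: [2.386, 2.039, 0.001]
force: [1.7, -7.3, 2.4]
finger_gap: 0.0085
```

Now creep to contact.

```bash

python3 -m crank '[[0,0,1.2,0,0,0,5],[0,0,1.2,0,0,0,5],[0,0,1.2,0,0,0,5]]'
python3 -m crank '[[0,0,1,0,0,0,5],[0,0,1,0,0,0,5]]'
python3 -m crank '[[0,0,1,0,0,0,5],[0,0,1,0,0,0,5]]'
python3 -m crank '[[0,0,1,0,0,0,5],[0,0,0.5,0,0,0,5]]'
```

```text
clock: 47.2
eef_pos: [0.4304, -0.1572, 0.0403]
tool_rot: [2.386, 2.039, 0.001]
force: [2.5, -7.2, 1.1]
finger_gap: 0.0084
clock: 47.4
eef_pos: [0.4305, -0.1572, 0.0396]
tool_rot: [2.386, 2.039, 0.001]
force: [-3.5, -3.9, 37.3]
finger_gap: 0.0084
clock: 47.6
eef_pos: [0.4305, -0.1573, 0.039]
tool_rot: [2.385, 2.039, 0.002]
force: [-6.1, -1.7, 31.5]
finger_gap: 0.0083
clock: 47.8
eef_pos: [0.4305, -0.1572, 0.0382]
tool_rot: [2.385, 2.039, 0.002]
force: [-8.9, -1.6, 61.9]
finger_gap: 0.0082
```

```bash

python3 -m crank '[[0,0,-1,0,0,0,5],[0,0,-1,0,0,0,5],[0,0,0,0,0,0,5]]'
python3 -m crank '[[0,0,0,0,0,0,15],[0,0,0,0,0,0,30],[0,0,0,0,0,0,32],[0,0,0,0,0,0,32],[0,0,-10,0,0,0,32],[0,0,-25,0,0,0,32],[0,0,-35,0,0,0,32],[0,0,-40,0,0,0,32],[0,0,0,0,0,0,32]]'
python3 - <<'E'
from h import *
im=read_camera("wrist"); cv2.imwrite("pics/t_wrist.png",im[:,:,::-1])
for c in ["scene","wrist"]:
    if c=="scene": im=read_camera(c)
    for t in ["hood_bar","dial_grip","dial_pointer","dial_mark"]:
        print(c,t,[(np.round(d["position"],4).tolist(),round(float(d["score"]),2)) for d in place_of(c,t)])
yaw=-0.167; o=O; s=S; im=im[:,:,::-1].copy()
for a,col in((0,(0,0,255)),(0.03,(255,0,0))):
    H=lambda d,y:[91-d*np.cos(a),y,54+d*np.sin(a)]
    for pts in ([H(0,131),H(182,131),H(182,-131),H(0,-131)],[H(222,55),H(222,-55)]):
        u=proj("scene",o+s.apply(np.array(pts)/1000.))
        cv2.polylines(im,[np.int32(u*16)],True,col,1,4,4)
u=proj(c:="scene",[o])[0].astype(int)
cv2.imwrite("pics/t_scene.png",cv2.resize(im[u[1]-90:u[1]+90,u[0]-120:u[0]+120],None,fx=3.3,fy=3.3,interpolation=cv2.INTER_CUBIC))
to(st(-16,-186,120))
E
```

```text
clock: 48.1
eef_pos: [0.4304, -0.1572, 0.0387]
tool_rot: [2.385, 2.039, 0.002]
force: [-2.7, -4.7, 28.9]
finger_gap: 0.0082
clock: 49.0
eef_pos: [0.4324, -0.1579, 0.1515]
tool_rot: [2.382, 2.036, 0.005]
force: [0.4, -0.1, 1.2]
finger_gap: 0.0318
scene hood_bar [([0.4332, -0.1551, 0.0554], 0.88), ([0.5594, -0.177, 0.0285], 0.23)]
scene dial_grip [([0.5085, -0.359, 0.0746], 0.57)]
scene dial_pointer [([0.5021, -0.3439, 0.0723], 0.57), ([0.4204, -0.4214, 0.0018], 0.44)]
scene dial_mark [([0.5427, -0.3368, 0.0494], 0.8)]
wrist hood_bar [([0.4318, -0.155, 0.0545], 0.88), ([0.5462, -0.3377, 0.0518], 0.39)]
wrist dial_grip [([0.5084, -0.3626, 0.0735], 0.68)]
wrist dial_pointer [([0.4976, -0.3406, 0.0752], 0.57)]
wrist dial_mark [([0.5444, -0.3387, 0.0533], 0.88)]
pos [ 428.7973 -156.1406  145.8575] head -9.0 clk 49.50 gap 31.7 F [-0.6317  0.2002 -0.1028]
  turn [-0.1  -0.03 -0.  ] shift after turn [-186.9  115.3   25.9]
```

View pics/t_wrist.png

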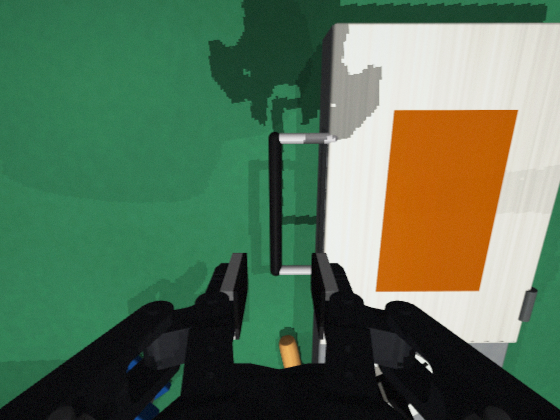

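View pics/t_scene.png

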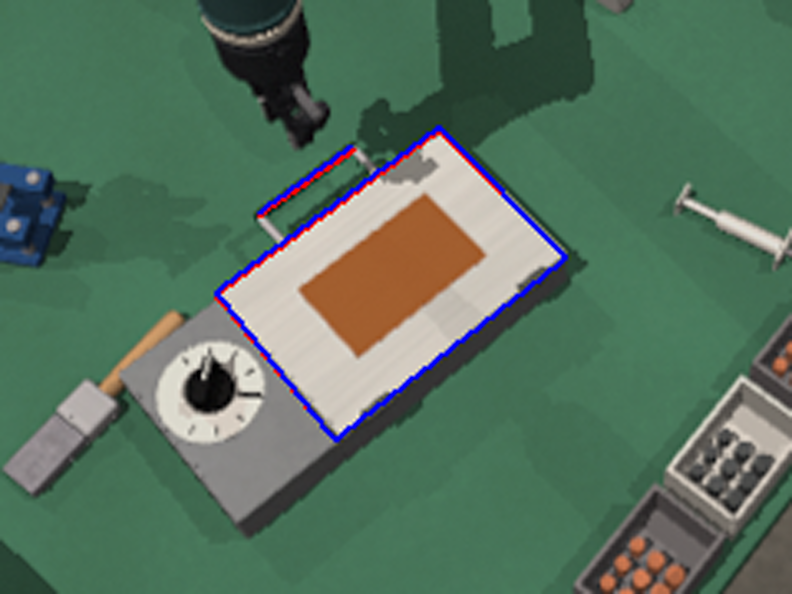

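```bash

python3 -m crank '[[-20,10,-20,0,0,0,40],[-38,24,-20,0,0,0,40],[-38,24,0,0,0,0,40],[-38,24,0,0,0,0,40],[-38,24,0,0,0,0,40],[-15,9,0,0,0,0,40],[0,0,0,0,0,-7,40],[0,0,0,0,0,-7,40],[0,0,0,0,0,-7,40],[0,0,0,0,0,-7,40],[0,0,0,0,0,-7,40],[0,0,0,0,0,0,40],[0,0,0,0,0,0,40]]' 40
python3 - <<'E'
from h import *
C=cam("wrist"); im=read_camera("wrist"); cv2.imwrite("pics/u_wrist.png",im[:,:,::-1])
for t in ["dial_grip","dial_pointer","dial_mark"]:
    print(t,[(np.round(d["position"],4).tolist(),round(float(d["score"]),2)) for d in place_of("wrist",t)])
np.save("u.npy",np.r_[C[0]["xyz"],C[0]["attitude"]])
to([.51,-.361,.062],26)
E
```

```text
clock: 50.8
eef_pos: [0.5136, -0.3589, 0.1861]
tool_rot: [-1.668, -2.661, -0.0]
force: [-0.3, 0.8, -0.4]
finger_gap: 0.04
dial_grip [([0.5102, -0.3612, 0.0739], 0.6)]
dial_pointer [([0.4987, -0.3401, 0.0752], 0.8)]
dial_mark [([0.5463, -0.3373, 0.0545], 0.89)]
pos [ 513.6998 -358.9688  186.4877] head 26.0 clk 51.00 gap 40.2 F [ 0.0907 -0.6853  0.4333]
  turn [-0.01 -0.01 -0.05] shift after turn [ -0.2  -4.2 124.5]
```

View pics/u_wrist.png

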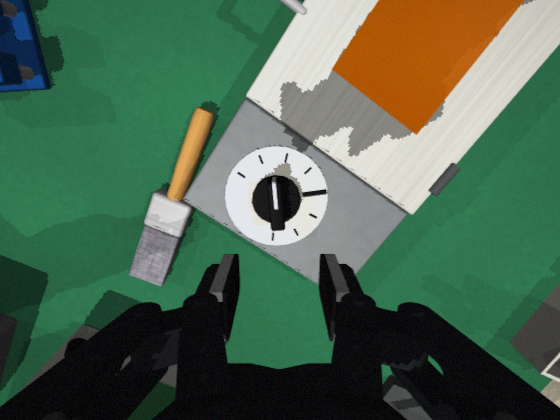

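```bash
python3 - <<'E'
from h import *
im=cv2.imread("pics/u_wrist.png")
cv2.imwrite("pics/u2.png",cv2.resize(im[130:260,205:350],None,fx=5,fy=4.5,interpolation=cv2.INTER_CUBIC)) if 0 else cv2.imwrite("pics/u2.png",cv2.resize(im[130:260,205:350],None,fx=4.5,fy=4.5,interpolation=cv2.INTER_CUBIC))
C=cam("wrist"); print(C[0]["xyz"]-np.load("u.npy")[:3])
g=im[:,:,::-1].astype(int); m=((g.min(2)>150)).astype(np.uint8); m[:140]=0;m[250:]=0;m[:,:215]=0;m[:,335:]=0
cs,_=cv2.findContours(cv2.morphologyEx(m,cv2.MORPH_OPEN,np.ones((3,3))),0,1); k=max(cs,key=cv2.contourArea); k=cv2.convexHull(k)
w=unproj("wrist",k[:,0,:],.051,C)[:,:2]*1000
(c,ax,an)=cv2.fitEllipse(w.astype(np.float32)); print("disc",c,ax)
E
```

```text
[-0.0001 -0.0001  0.0003]
disc (509.1927795410156, -363.3294982910156) (95.1781997680664, 105.8205337524414)
```

View pics/u2.png

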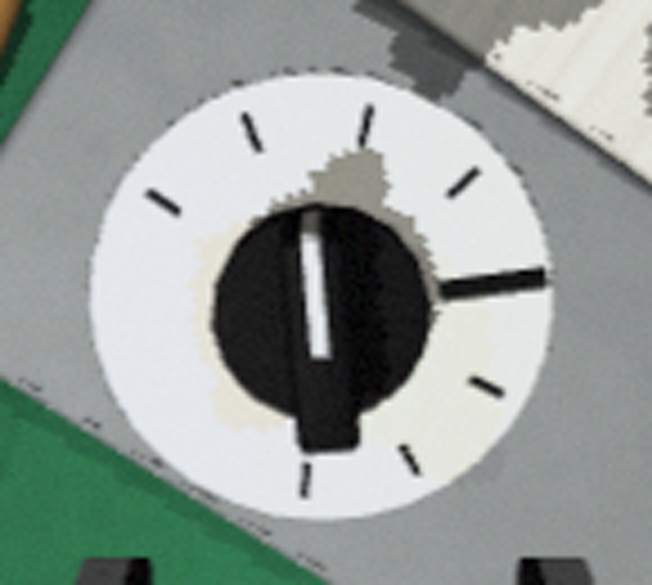

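```bash
python3 - <<'E'
from h import *
C=cam("wrist")
f=lambda u,v,z: unproj("wrist",[[205+u/4.5,130+v/4.5]],z,C)[0]*1000
a=f(308,211,81);b=f(320,356,81);e=f(327,405,81)
print(a,b,e); d=a-b; h=np.degrees(np.arctan2(d[1],d[0])); print("pointer heading",h,"len",np.hypot(*d[:2]),"angle",np.radians(180+YD-h), "jaw",h-90)
d=a-e; print(np.degrees(np.arctan2(d[1],d[0])),np.hypot(*d[:2]),(a+e)/2)
m1=f(447,292,51); m2=f(543,276,51); d=m2-m1; print("mark",m1,m2,np.degrees(np.arctan2(d[1],d[0])))
# ticks
c0=None
import scipy.optimize as so
T=[(252,132,1.2-.6),(366,126,1.2),(463,183,1.8),(487,387,3.0),(410,460,3.6),(305,480,4.2),(163,202,0.0)]
W=np.array([f(u,v,50.5)[:2] for u,v,_ in T]); A=np.array([t for *_,t in T])
def r(p):
    hh=np.pi+p[2]-A
    return (W-np.c_[p[0]+p[3]*np.cos(hh),p[1]+p[3]*np.sin(hh)]).ravel()
s=so.least_squares(r,[510,-361,-.16,40]); print(s.x,s.fun.round(1))
E
```

```text
[-5583.1275 15386.0452 81000.    ] [-10038.0984  23013.5398  81000.    ] [-11769.1553  25625.5329  81000.    ]
pointer heading -59.712192410192415 len 8833.200973384279 angle 4.01676701473202 jaw -149.71219241019242
-58.86237779505218 11963.028460212468 [-8676.1414 20505.7891 81000.    ]
mark [-9273.6666 10054.3699 51000.    ] [-12178.4897   7963.6025  51000.    ] -144.2552753927248
[-2734.5314  6534.2425  -971.0663   589.8356] [ 2097.4  1696.  -1112.5  -137.3 -4800.5    85.7 -8896.6  5930.9 -7789.2
  9498.1 -4856.7 11818.4  3712.6  5089.5]
```

Units slip (z in m).

```bash
cat > dial.py <<'E'
from h import *
import scipy.optimize as so
def run(f,a,b,e,m1,m2,T):
    a,b,e=[f(*p,81) for p in (a,b,e)]
    d=a-b; h=np.degrees(np.arctan2(d[1],d[0])); print("pointer heading",h,"len",np.hypot(*d[:2]),"angle",np.radians(180+YD-h), "jaw",h-90)
    d=a-e; print(a,b,e,np.degrees(np.arctan2(d[1],d[0])),np.hypot(*d[:2]),"mid",(a+e)/2)
    m1=f(*m1,50.5); m2=f(*m2,50.5); d=m2-m1; print("mark",m1,m2,np.degrees(np.arctan2(d[1],d[0])))
    W=np.array([f(u,v,50.5)[:2] for u,v,_ in T]); A=np.array([t for *_,t in T])
    def r(p):
        hh=np.pi+p[2]-A
        return (W-np.c_[p[0]+p[3]*np.cos(hh),p[1]+p[3]*np.sin(hh)]).ravel()
    s=so.least_squares(r,[510,-361,-.16,40]); print(s.x,s.fun.round(1))
    print("mark heading from axis",np.degrees(np.arctan2(*((m1+m2)[:2]/2-s.x[:2])[::-1])))
E
python3 - <<'E'
from dial import *
C=cam("wrist")
f=lambda u,v,z: unproj("wrist",[[205+u/4.5,130+v/4.5]],z/1000,C)[0]*1000
run(f,(308,211),(320,356),(327,405),(447,292),(543,276),[(252,132,.6),(366,126,1.2),(463,183,1.8),(487,387,3.0),(410,460,3.6),(305,480,4.2),(163,202,0.0)])
E
```

```text
pointer heading 120.28780758980768 len 27.148794365062496 angle 0.8751743611422245 jaw 30.287807589807684
[ 499.8009 -338.0127   81.    ] [ 513.4933 -361.4558   81.    ] [ 518.8137 -369.4837   81.    ] 121.13762220494783 36.76830184531211 mid [ 509.3073 -353.7482   81.    ]
mark [ 534.7661 -346.6753   50.5   ] [ 550.7283 -335.1863   50.5   ] 35.74472460727527
[ 513.2167 -360.7873   -0.1528   38.2267] [ 0.1  0.1  0.  -0.2 -0.1 -0.1  0.2  0.   0.1  0.  -0.1  0.1 -0.1  0. ]
mark heading from axis 33.91713466636404
```

```bash

python3 -m crank '[[0,0,0,0,0,-4.3,40],[-1.3,-1.3,35,0,0,0,40],[0,0,40,0,0,0,40],[0,0,20,0,0,0,40],[0,0,0,0,0,0,40]]' 30
python3 - <<'E'
from h import *
im=read_camera("wrist"); cv2.imwrite("pics/v_wrist.png",im[:,:,::-1])
to([.5132,-.3608,.062],30.3)
E
```

```text
clock: 51.5
eef_pos: [0.5111, -0.359, 0.0883]
tool_rot: [-1.561, -2.719, -0.002]
force: [-0.6, -0.7, 0.1]
finger_gap: 0.0398
pos [ 512.3908 -360.0825   90.4076] head 30.3 clk 51.55 gap 40.2 F [-0.4526 -0.2044  0.2902]
  turn [-0.06 -0.17 -0.01] shift after turn [-1.   0.3 28.4]
```

View pics/v_wrist.png

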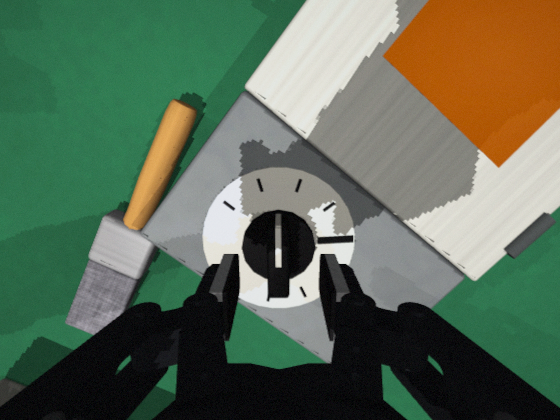

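```bash

python3 -m crank '[[0,0,14,0,0,0,36],[0,0,9,0,0,0,36],[0,0,3,0,0,0,36],[0,0,0,0,0,0,25],[0,0,0,0,0,0,15],[0,0,0,0,0,0,6],[0,0,0,0,0,0,6],[0,0,0,0,0,0,6]]' 30
python3 - <<'E'
from h import *
im=read_camera("wrist"); cv2.imwrite("pics/w_wrist.png",im[:,:,::-1])
to([.5132,-.3608,.062],30.3)
E
```

```text
clock: 52.35
eef_pos: [0.5123, -0.3617, 0.0662]
tool_rot: [-1.562, -2.725, 0.003]
force: [-5.5, -1.6, 1.2]
finger_gap: 0.0112
pos [ 512.2946 -361.6825   66.2008] head 30.4 clk 52.40 gap 11.0 F [-4.6271 -2.253   1.634 ]
  turn [-0.11  0.03  0.06] shift after turn [0.3 1.2 4.2]
```

View pics/w_wrist.png

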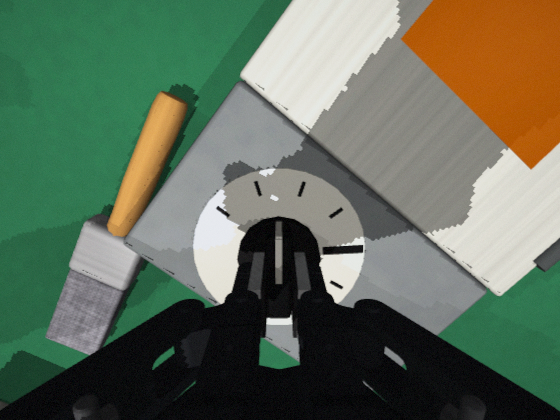

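```bash

python3 -m crank '[[0,0,0,0,0,3,6],[0,0,0,0,0,6,6],[0,0,0,0,0,7,6],[0,0,0,0,0,7,6],[0,0,0,0,0,7,6],[0,0,0,0,0,7,6],[0,0,0,0,0,7,6],[0,0,0,0,0,7,6],[0,0,0,0,0,7,6],[0,0,0,0,0,7,6],[0,0,0,0,0,7,6],[0,0,0,0,0,6,6],[0,0,0,0,0,5,6],[0,0,0,0,0,3.4,6],[0,0,0,0,0,0,6],[0,0,0,0,0,0,6]]' 30
python3 - <<'E'
from h import *
to([.5132,-.3608,.062],-56.1)
E
```

```text
clock: 54.0
eef_pos: [0.5102, -0.3613, 0.0662]
tool_rot: [-3.004, -0.917, 0.008]
force: [-10.6, -2.7, 6.1]
finger_gap: 0.0109
pos [ 510.2344 -361.3322   66.1539] head -56.0 clk 54.00 gap 10.9 F [-10.5698  -2.6795   6.1054]
  turn [-0.14  0.25  0.07] shift after turn [2.8 1.2 4.2]
```

```bash

python3 -m crank '[[0,0,0,0,0,0,14],[0,0,0,0,0,0,24],[0,0,0,0,0,0,36],[0,0,0,0,0,0,38],[0,0,-10,0,0,0,38],[0,0,-25,0,0,0,38],[0,0,-40,0,0,0,38],[0,0,-40,0,0,0,38],[0,0,-5,0,0,0,38],[0,0,0,0,0,0,38],[0,0,0,0,0,0,38]]' 30
python3 - <<'E'
from h import *
C=cam("wrist"); im=read_camera("wrist"); cv2.imwrite("pics/x_wrist.png",im[:,:,::-1])
for t in ["dial_grip","dial_pointer","dial_mark"]:
    print(t,[(np.round(d["position"],4).tolist(),round(float(d["score"]),2)) for d in place_of("wrist",t)])
cv2.imwrite("pics/x2.png",cv2.resize(im[130:260,205:350,::-1],None,fx=4.5,fy=4.5,interpolation=cv2.INTER_CUBIC))
E
```

```text
clock: 55.1
eef_pos: [0.5127, -0.3603, 0.185]
tool_rot: [-3.004, -0.917, 0.001]
force: [-0.0, -0.5, -0.7]
finger_gap: 0.038
dial_grip [([0.5087, -0.3632, 0.0681], 0.58)]
dial_pointer [([0.5281, -0.3481, 0.0756], 0.58)]
dial_mark [([0.5449, -0.3369, 0.0523], 0.79)]
```

View pics/x2.png

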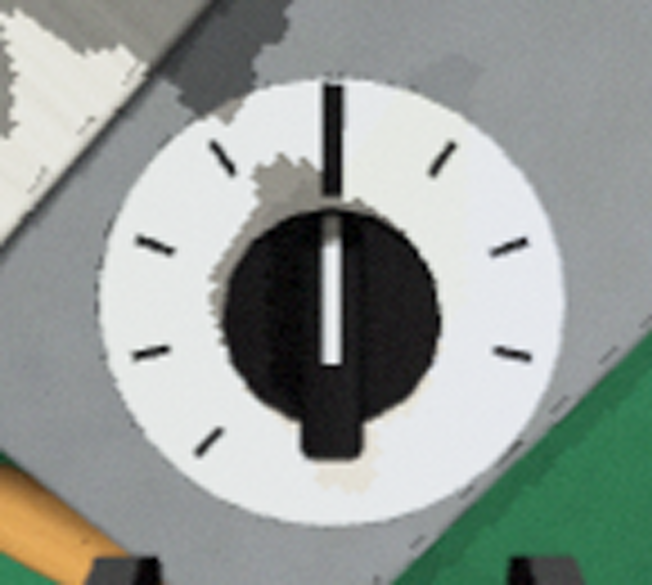

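View pics/x_wrist.png

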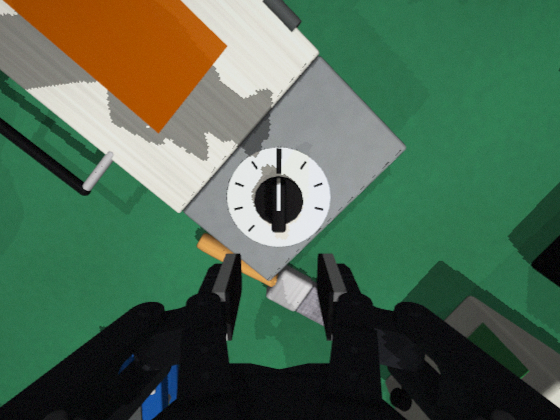

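```bash
python3 - <<'E'
from h import *
for c in ["scene","top"]:
    im=read_camera(c); cv2.imwrite(f"pics/z_{c}.png",im[:,:,::-1])
    for t in ["hood_bar","brick1","heatsink","flux_tub","syringe","tape_roll","brush","screwdriver"]:
        print(c,t,[(np.round(d["position"],3).tolist(),round(float(d["score"]),2)) for d in place_of(c,t)][:3])
E
```

```text
scene hood_bar [([0.431, -0.158, 0.054], 0.88)]
scene brick1 [([0.559, -0.178, -0.001], 0.63), ([0.596, 0.469, -0.001], 0.38)]
scene heatsink [([0.499, 0.231, 0.001], 0.6)]
scene flux_tub [([0.432, -0.155, 0.057], 0.74), ([0.68, 0.36, -0.001], 0.6), ([0.48, 0.43, -0.002], 0.49)]
scene syringe [([0.778, 0.082, 0.0], 0.65)]
scene tape_roll [([0.558, -0.18, -0.003], 0.74), ([0.482, 0.431, -0.001], 0.52), ([0.562, -0.175, 0.027], 0.27)]
scene brush [([0.419, -0.418, 0.002], 0.95)]
scene screwdriver [([0.48, 0.432, -0.002], 0.65), ([0.594, 0.469, -0.001], 0.58), ([0.421, -0.419, 0.001], 0.5)]
top hood_bar [([0.427, -0.157, 0.053], 0.76), ([0.653, -0.188, 0.058], 0.63)]
top brick1 []
top heatsink [([0.498, 0.235, -0.002], 0.8)]
top flux_tub [([0.677, 0.367, 0.0], 0.66), ([0.652, -0.191, 0.058], 0.56)]
top syringe [([0.779, 0.082, 0.0], 0.69)]
top tape_roll [([0.48, 0.43, 0.003], 0.67)]
top brush [([0.418, -0.415, 0.003], 0.88)]
top screwdriver [([0.597, 0.465, 0.0], 0.67)]
```

View pics/z_scene.png

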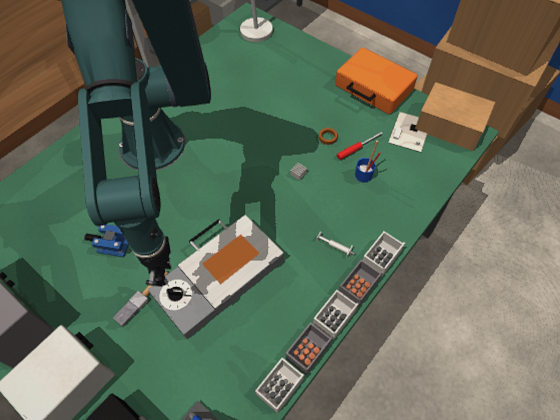

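The final scene shows the hood shut, no bricks left on the bench and every bystander where it started. The gripper is clear of everything.

```bash
python3 -c "
from rig import *
print(finish_job())"
```

```text
the job is handed in; nothing more can be done
None
```

The job is done and handed in at about 56 s. I opened the hood to its stop, laid all three bricks flat and apart on the plate, shut the hood, then turned the dial to the long mark.

- **Bricks:** only three were present. One got knocked about 25 mm along the bench during the run, and I found its new position before picking it up. The last view before closing showed all three flat and not touching.
- **Hood:** the last views put the bar at 53–54 mm, against 54 mm when shut. I slowed the hood before both stops. While I was seating it shut, the wrist force briefly reached 62 N, because I kept pressing a little after it touched. That is higher than I meant, though under the 120 N limit.
- **Dial:** the pointer line sits in line with the long mark in the close-up wrist picture.
- **Other things:** all six bystanders read within a few millimetres of where they started, which is about the networks' accuracy. The networks also gave a few false detections, such as a "brick" on the hood, which the pictures ruled out.
- **Disagreement:** my first estimate of the station's yaw (-0.167 rad) was slightly off. The hood's path and the dial ticks pointed to about -0.155. I turned the gripper to match before closing the hood, and set the dial from its own scale.

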